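# Free the latched drawer with a dowel and pack the gluing weights in their tin

### The arm

A 6-joint arm with a two-finger parallel gripper is mounted at the origin on the work surface. World frame = base frame: x ahead of the robot, y to its left, z up, the work surface at z = 0. Lengths are in m, angles in rad, forces in N, time in s.
With the tool pointing down it reaches from about 0.35 to 0.975 m from the base axis. Payload 4.9 kg.
Tool frame: the origin (TCP) lies midway between the tips of the shut fingers; the grasp point (between the pads) lies 19 mm behind it; z points along the fingers, y is the line along which they close (so a half turn about z gives the same grasp; the last joint's range is limited). The gripper opens to 85 mm and grips with 20 to 120 N. Pads are 22 mm wide; open, the fingers measure 114 mm over their backs; the gripper's body (76 mm by 85 mm) begins 54 mm behind the grasp point. The pads swing forward as they close: fully open they stand 13 mm farther back than shut.
Start: joints at [-1.262, 0.053, 1.613, -0, 1.476, -0.119], TCP at [0.259, -0.569, 0.231] pointing down, gripper open.
Joint ranges: [-3.01, 3.01], [-1.01, 2.22], [0.06, 2.58], [-1.02, 4.17], [0.09, 2.62], [-3.14, 3.14]. Speed limits (rad/s): [2.57, 2.57, 3.14, 3.14, 3.14, 3.14].

### API

Orientations are given as a unit quaternion [w, x, y, z].
In Python, from plant import state, grab_frame, job_done, cut_out, place_of gives the robot as it stands.
- The arm moves only by the tool jog_arm, never from a script. Its argument "motion" is text: rows parted by semicolons, each of 7 numbers parted by spaces: the opening in per cent of the stroke, from 0 (shut) to 100 (fully open), then the shift along the tool's x, y, z as a fraction of full scale, then the turn, a rotation vector about the tool's x, y, z as a fraction of full scale. A call has exactly 5 rows; each row is the pose to reach, as a shift and turn from the pose commanded when the call began, along the tool's axes at that moment; what a row does not reach only later rows make up. Full scale, the value 1, is 50 cm for a shift and 1.5 rad for a turn. A row lasts 1/8 s, in which the tool goes at most 62.5 mm and 10.7 degrees, less where a joint would pass 70% of its speed; a pose out of reach is approached as far as the arm can. A call with a number of a shift or a turn outside -1 to 1 is refused whole. A call with a gripper value outside its range is refused whole. The fingers move at their own pace and stop on an object; the grip force is fixed at half the most. Time passes only in rows, so rows that repeat a pose let the fingers close, or fill a call up. It gives the time, the measured TCP pose, the force, the opening and the grip force at its end, in the units of the state.
- state(): the state, without advancing time (a new reading comes with each control period).
- grab_frame(name): name is "scene" or "side" or "wrist"; returns a dict with "color" (420x560x3 uint8, red, green, blue), "range_z" (420x560 float32, m along the optical axis (not along the pixel's ray), 0 where there is no reading), "intrinsics" (3x3 intrinsics, pixels), "k1" (the pictures are not rectified: a ray, as slopes to the right and down, at radius r is drawn at 1 + k1 r^2 times it, then the intrinsics apply), "world_from_camera" (4x4, takes a point from camera to world coordinates). Camera axes: x right, y up, looking along -z (the intrinsics and any distortion apply to the point x, -y, -z); pixel columns grow to the right and rows downward; lengths in m; the calibration is good to about 2 mm. A picture is of the moment at which its call begins.
- job_done(): hands the job in; it is judged then, once.
Trained networks look in the newest picture that a camera, given by its name, has taken for a name from the list of things; names that differ only in an ending like _2 or _b are one class to them, and where a whole thing is asked for, a point or a joint stands for the part that bears it (a point fixed in the world has none). Each returns a list of dicts, best first, with "p" (0 to 1); they miss things now and then, are a little off and sometimes report something else, mostly with a low value. They report only what shows in the picture. A call takes as long as a camera call. They do not tell look-alikes from the thing itself.
- cut_out(camera, thing): "pixels" (420x560 bool, what is visible of it).
- place_of(camera, thing): "at" ([x, y, z] in m, in world coordinates, good to about 4 mm: a listed point, or the origin of a listed thing).
The state is a dict: "time": time; "joint_pos": joint angles; "joint_vel": joint speeds; "joint_efforts": joint torques, N m; "tool_pos": TCP position; "tool_rot": TCP orientation; "contact_force": force on the tool from outside, world axes, zero at the start; "ft_torque": the same for the moment, N m; "gripper_width": opening from 0.0 (shut) to 1.0 (fully open); "grasp_force": force on a finger pad.
Only numpy, scipy, OpenCV 4.12 (cv2) and the standard library are available. Lean on these libraries where they do the work, as an engineer would, in place of code of your own. Each camera call takes 0.05 s, during which the arm holds its last target. There are 200 camera calls.

### The job

The push button of this weights drawer is lost, so take the dowel from the rack, push the spring catch down with it through the small hole at the back of the cabinet's top until the drawer springs out, and hang the dowel back upright in a hole of the rack. Then pack every brass gluing weight from the drawer into the round tin, standing flat on its bottom in the close hexagonal pattern: one in the middle and the others side by side in a ring round it, against the tin's wall. When the drawer is empty push it shut until the catch snaps up, leave the tin standing on the bench, and do not disturb the porcelain fox, the toy engine and the amber dome.

Things in the scene. Friction and masses are not known exactly. Their poses are not given: they have to be found in the camera images.
- cabinet: Low green steel drawer cabinet, fixed, 200 deep (x) by 262 wide (y) by 88 high. Origin: centre of its underside; x points from the front to the back, so the drawer opens along -x; z up. It stands sideways on the bench, its front towards the robot's right.
- catch_hole (a point): Centre of the small hole (20 mm across, brass ring round it) in the cabinet's top, at the level of the top face, 88 mm up; it is 54 mm behind the cabinet's middle (cabinet x = 0.054, y = 0), behind the drawer. The top is 6 mm thick; the catch's brass pad lies 30 mm below the top face, straight under the hole.
- catch (a joint): Spring catch under the hole: how far it is pressed, 0 (up, pad 58 mm over the bench) to 0.014 m (stop). The pad (22 by 26 mm) moves straight down against 4 N at first, 8.6 N at the stop. It lets the drawer go at 0.008; press it to about 0.012. It springs up when let go; the drawer's hooks ride over it on shutting. The dowel may stay in the hole while the drawer comes out.
- drawer (a joint): Drawer: 0 latched, 0.125 m fully out, along the cabinet's -x. A spring pushes it out in about 1 s (6 N when shut, 3.5 N when out) and keeps it out. To shut it push the front until the joint is a little below 0 (stop at -0.004); in the last 30 mm the hooks ride over the catch, some 15 N in all. It then rests at about 0, the catch up.
- drawer_front (a point): Centre of the outer face of the drawer's front panel, 50 mm above the bench; moves with the drawer, axes as the cabinet's. The panel is 262 wide, 14 thick, 8 to 84 mm above the bench.
- drawer_floor (a point): Centre of the drawer's inner floor, 14 mm above the bench, axes as the cabinet's. Inside 122 (x) by 236 (y) mm; side walls 30 mm high, 5 thick; back wall 52 mm high.
- weight1: Brass gluing weight: round foot 48 mm across and 26 high, then a neck 12 across, then a knob 22 across from 46 to 62 mm up (the top). About 0.4 kg. Origin: centre of its underside; z up through the knob. Five to seven of them stand in the drawer, inside the shut cabinet at first; None if absent.
- weight2: Another weight like weight1; None if absent.
- weight3: Another weight like weight1; None if absent.
- weight4: Another weight like weight1; None if absent.
- weight5: Another weight like weight1; None if absent.
- weight6: Another weight like weight1; None if absent.
- weight7: Another weight like weight1; None if absent.
- tin: Round red tin with a brass rim, open at the top, loose, 0.5 kg: 162 mm across (165 over the rim), 30 high, floor 3 thick, inside about 155 mm across: just room for one weight in the middle and six round it (centres about 52 mm from the middle, 60 degrees apart). Origin: centre of its underside, z up.
- tin_in (a point): Centre of the top of the tin's inner floor, 3 mm above its underside.
- dowel: Wooden push dowel, upright: shaft 12 mm across and 85 long, then above it a dark turned handle 26 across and 66 long (total 151). It hangs in the rack's middle hole by the shoulder under its handle. Origin: centre of the shaft's lower end; z up towards the handle, which is best gripped about 118 mm above the tip. About 0.07 kg.
- rack: Wooden tool rack, fixed, 50 (x) by 160 (y) by 100 mm high, a plate 7 mm thick with three holes 18 mm across in a row along its y, open below. A dowel hung in it has its tip 15 mm above the bench. Origin: centre of its underside.
- rack_hole_a (a point): Centre of the rack's first hole, at the plate's top, 100 mm above the bench.
- rack_hole_b (a point): The same for the middle hole, 50 mm from each of the others; the dowel starts here.
- rack_hole_c (a point): The same for the third hole.
- fox: Porcelain fox, white with rust ears and tail, 118 high, 75 long; bystander. Origin: centre of its underside.
- engine: Wooden toy train engine, 130 long, 52 wide, 86 high; bystander. Origin: centre of its underside.
- dome: Amber glass dome on a dark wooden foot, 116 across, 141 high; bystander. Origin: centre of its underside.
There are look-alikes about, which are no part of the job. Leave any green or turquoise look-alike of the rack alone.

How it is judged:
By the outcome, as a careful person would: the job done as asked, in the order asked, and still so for the second after the job is handed in, with the robot touching nothing.
Of weight1, weight2, weight3, weight4, weight5, weight6, weight7 only 5 to 7 are there at a start; the rules pass over those that are not, and their reading is None.
At some moment in a run one of weight1, weight2, weight3, weight4, weight5, weight6, weight7, tin may be knocked a few centimetres aside while the robot is not near it.
It also fails if it takes over 210 s, if anything falls off the work surface, if the arm or the gripper's body presses on something with over 40 N, if the wrist force passes 120 N, or if a joint passes its speed limit or range.

## Working session

There is one attempt and no reset: what is moved stays moved. The work goes in short steps, Python scripts to look and compute and a tool call to move; the robot and the scene stay as the last step left them, time stands still between calls to the robot, and variables do not carry over. Pictures are saved under pics/ and viewed, at most 14 in all, crops included, and the job is handed in when it is done.

Besides the shell and the picture viewer there is one more tool, called after "Call:" as a command line: name --argument value ..., lists and objects as JSON in quotes. jog_arm: Moves the arm, as the interface text tells. Shift numbers are shares of 50 cm and turn numbers shares of 1.5 rad, none past 1 either way. Its arguments: {"type":"object","properties":{"motion":{"type":"string"}},"required":["motion"]}

```bash
mkdir -p pics; ls; cat > h.py <<'E'
import numpy as np, cv2
from scipy.spatial.transform import Rotation as R
from plant import state, grab_frame, job_done, cut_out, place_of
def save(f,name,crop=None,s=1):
    im=f["color"][:,:,::-1]
    if crop: im=im[crop[1]:crop[3],crop[0]:crop[2]]
    cv2.imwrite("pics/"+name,cv2.resize(im,None,fx=s,fy=s,interpolation=cv2.INTER_CUBIC))
def cloud(f):
    K=f["intrinsics"];D=np.array([f["k1"],0,0,0,0],float)
    v,u=np.mgrid[0:420,0:560]
    n=cv2.undistortPoints(np.stack([u,v],-1).reshape(-1,1,2).astype(float),K,D).reshape(420,560,2)
    z=f["range_z"];P=np.stack([n[...,0]*z,-n[...,1]*z,-z],-1)
    T=f["world_from_camera"];W=P@T[:3,:3].T+T[:3,3];W[z<=0]=np.nan
    return W
def project(f,p):
    T=np.linalg.inv(f["world_from_camera"]);q=T[:3,:3]@np.array(p)+T[:3,3]
    x,y=q[0]/-q[2],-q[1]/-q[2];k=1+f["k1"]*(x*x+y*y);K=f["intrinsics"]
    return K[0,0]*x*k+K[0,2],K[1,1]*y*k+K[1,2]
def pose():
    s=state();q=s["tool_rot"];return np.array(s["tool_pos"]),R.from_quat([q[1],q[2],q[3],q[0]])
def to(p,yaw=None):
    "motion numbers from the present pose to TCP p, fingers down, tool y at world angle yaw"
    t,r=pose();d=r.inv().apply(np.array(p)-t)/.5
    w=np.zeros(3)
    if yaw is not None:
        c=[]
        for a in (yaw,yaw+np.pi):
            y=np.array([np.cos(a),np.sin(a),0]);z=np.array([0,0,-1.]);x=np.cross(y,z)
            c.append((r.inv()*R.from_matrix(np.c_[x,y,z])).as_rotvec())
        w=min(c,key=np.linalg.norm)/1.5
    return np.round(d,4),np.round(w,4)
E
cat > a.py <<'E'
from h import *
s=state();print(s["time"],s["tool_pos"],s["tool_rot"],s["gripper_width"])
for c in("scene","side","wrist"):
    f=grab_frame(c);save(f,c+"0.png",s=1.4 if c=="scene" else 1)
    print(c)
    if c=="wrist": continue
    for t in "cabinet catch_hole drawer_front tin dowel rack rack_hole_b fox engine dome".split():
        print(t,[(np.round(d["at"],3).tolist(),round(d["p"],2),np.round(project(f,d["at"])).tolist()) for d in place_of(c,t)][:4])
E
python3 a.py
```

```text
pics
0.0 [ 0.25908519 -0.56808132  0.2300289 ] [-1.04572891e-03  9.77209991e-01  2.12272293e-01 -1.13244727e-04] 1.0008784986872683
scene
cabinet [([0.548, 0.243, 0.002], 0.95, [331.0, 185.0]), ([0.805, 0.059, 0.001], 0.17, [353.0, 275.0])]
catch_hole [([0.56, 0.296, 0.089], 0.85, [347.0, 160.0])]
drawer_front [([0.538, 0.148, 0.05], 0.67, [308.0, 191.0])]
tin [([0.519, -0.253, -0.001], 0.79, [201.0, 280.0])]
dowel [([0.807, 0.06, 0.005], 0.51, [355.0, 275.0]), ([0.508, -0.422, 0.013], 0.5, [146.0, 316.0])]
rack [([0.299, -0.212, -0.002], 0.85, [167.0, 223.0]), ([0.27, -0.417, -0.003], 0.7, [103.0, 259.0]), ([0.508, -0.42, 0.005], 0.6, [147.0, 317.0])]
rack_hole_b [([0.554, -0.414, 0.096], 0.98, [149.0, 315.0]), ([0.504, -0.419, 0.102], 0.96, [136.0, 301.0]), ([0.348, -0.2, 0.099], 0.95, [172.0, 212.0]), ([0.301, -0.21, 0.098], 0.93, [160.0, 204.0])]
fox [([0.781, -0.205, -0.001], 0.78, [278.0, 335.0])]
engine [([0.804, 0.057, 0.002], 0.56, [353.0, 275.0]), ([0.523, -0.253, -0.002], 0.36, [202.0, 281.0])]
dome [([0.436, 0.518, -0.001], 0.93, [361.0, 124.0])]
side
cabinet [([0.546, 0.244, 0.002], 0.71, [241.0, 244.0]), ([0.555, 0.3, 0.084], 0.48, [223.0, 231.0])]
catch_hole [([0.552, 0.302, 0.086], 0.91, [223.0, 231.0])]
drawer_front [([0.542, 0.148, 0.049], 0.7, [263.0, 216.0])]
tin [([0.519, -0.252, 0.001], 0.81, [340.0, 177.0])]
dowel [([0.51, -0.421, 0.016], 0.66, [367.0, 156.0])]
rack [([0.273, -0.416, -0.0], 0.95, [423.0, 183.0]), ([0.507, -0.421, 0.001], 0.82, [367.0, 160.0])]
rack_hole_b [([0.508, -0.416, 0.1], 0.9, [369.0, 137.0]), ([0.23, -0.44, 0.097], 0.88, [443.0, 161.0]), ([0.555, -0.41, 0.103], 0.87, [358.0, 133.0]), ([0.455, -0.423, 0.097], 0.85, [383.0, 142.0])]
fox [([0.785, -0.207, 0.003], 0.73, [276.0, 157.0])]
engine [([0.806, 0.056, 0.002], 0.6, [225.0, 184.0])]
dome [([0.436, 0.524, 0.003], 0.8, [194.0, 322.0]), ([0.524, -0.253, 0.003], 0.19, [339.0, 176.0])]
wrist
```

View pics/scene0.png

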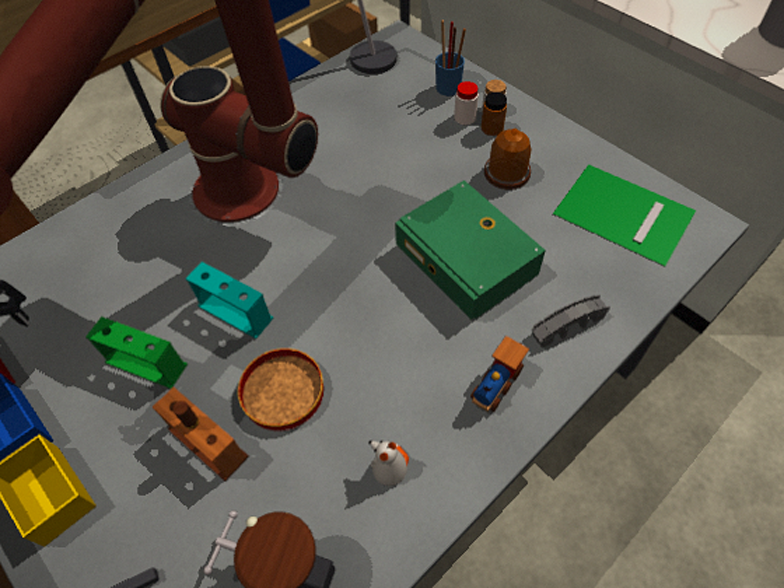

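```bash
python3 - <<'E'
from h import *
f=grab_frame("scene");save(f,"racks.png",(60,170,230,350),3)
f=grab_frame("side");W=cloud(f)
for c in ("scene","side"):
    f=grab_frame(c);W=cloud(f)
    for t in("dowel","cabinet","drawer_front"):
        for m in cut_out(c,t)[:3]:
            q=W[m["pixels"]];q=q[~np.isnan(q[:,0])]
            if t=="dowel": q=q[q[:,2]>.11]
            else: q=q[abs(q[:,2]-.088)<.004]
            print(c,t,round(m["p"],2),m["pixels"].sum(),len(q),len(q) and (np.round(np.percentile(q,[2,50,98],axis=0),3).tolist(), cv2.minAreaRect(q[:,:2].astype(np.float32)*1000)))
E
```

```text
scene dowel 0.59 199 194 ([[0.499, -0.427, 0.111], [0.516, -0.416, 0.155], [0.521, -0.406, 0.171]], ((510.6504821777344, -416.10650634765625), (21.856876373291016, 23.586122512817383), 53.99687957763672))
scene dowel 0.42 6088 0 0
scene cabinet 0.83 6173 4094 ([[0.428, 0.146, 0.085], [0.562, 0.24, 0.089], [0.681, 0.342, 0.092]], ((552.7618408203125, 244.88357543945312), (203.47259521484375, 265.9075927734375), 83.81603240966797))
scene drawer_front 0.75 1268 254 ([[0.422, 0.134, 0.084], [0.554, 0.152, 0.086], [0.669, 0.169, 0.089]], ((545.290283203125, 152.04991149902344), (16.35934829711914, 258.6574401855469), 83.60690307617188))
side dowel 0.75 174 116 ([[0.494, -0.424, 0.111], [0.504, -0.408, 0.142], [0.519, -0.401, 0.169]], ((508.7108459472656, -417.77679443359375), (24.631622314453125, 37.210174560546875), 18.725576400756836))
side dowel 0.42 678 0 0
side cabinet 0.59 6383 3939 ([[0.424, 0.154, 0.085], [0.539, 0.258, 0.089], [0.678, 0.349, 0.092]], ((553.3800048828125, 247.80300903320312), (201.54946899414062, 269.4993591308594), 83.49571990966797))
side drawer_front 0.81 3 0 0
side drawer_front 0.27 711 8 ([[0.516, -0.405, 0.085], [0.579, -0.385, 0.088], [0.586, -0.382, 0.091]], ((545.4520263671875, -394.6003112792969), (82.75114440917969, 6.124623775482178), 14.643529891967773))
```

View pics/racks.png

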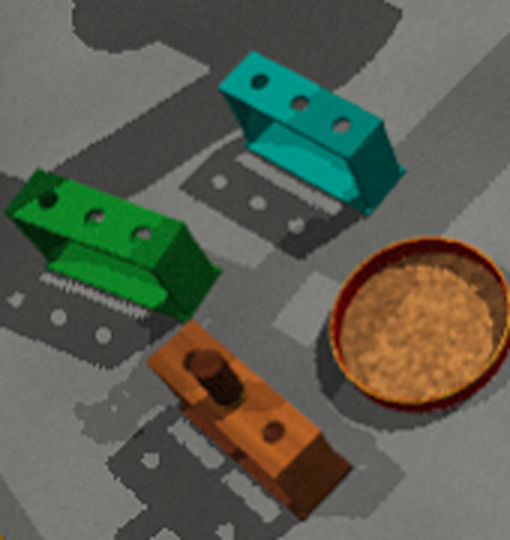

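```bash
python3 - <<'E'
from h import *
print(state()["time"],to((.509,-.417,.30),np.radians(7)+np.pi/2))
E
```

```text
1.65 (array([ 0.5803, -0.0688, -0.1374]), array([-1.000e-04,  0.000e+00,  2.037e-01]))
```

Call:
jog_arm --motion "100 0.12 -0.01 -0.13 0 0 0.05; 100 0.24 -0.03 -0.137 0 0 0.1; 100 0.36 -0.045 -0.137 0 0 0.15; 100 0.48 -0.06 -0.137 0 0 0.204; 100 0.58 -0.0688 -0.137 0 0 0.204"

```text
time: 2.28
tool_pos: [0.5086, -0.417, 0.3003]
tool_rot: [0.0, 0.998, 0.061, 0.0]
contact_force: [-0.3, -0.5, 0.6]
gripper_width: 0.999
grasp_force: 0.0
```

```bash
python3 - <<'E'
from h import *
s=state();print(s["time"],s["tool_pos"],s["joint_pos"])
f=grab_frame("wrist");save(f,"w1.png");W=cloud(f)
for t in ("dowel","rack_hole_b","rack"):
  print(t,[(np.round(d["at"],3).tolist(),round(d["p"],2)) for d in place_of("wrist",t)][:4])
q=W[cut_out("wrist","dowel")[0]["pixels"]];q=q[abs(q[:,2]-.166)<.006];print(len(q),q[:,:2].mean(0),cv2.minEnclosingCircle(q[:,:2].astype(np.float32)))
q=W[abs(W[...,2]-.1)<.004];print(len(q),cv2.minAreaRect(q[:,:2].astype(np.float32)*1000))
print(to((.509,-.417,.110),np.radians(7)+np.pi/2))
E
```

```text
2.275 [ 0.50855532 -0.41696498  0.30034255] [-7.99769307e-01  9.70827993e-02  1.45218691e+00 -1.35225285e-04
  1.59127229e+00  6.49702939e-01]
dowel [([0.506, -0.418, 0.015], 0.86), ([0.524, -0.25, -0.001], 0.44)]
rack_hole_b [([0.555, -0.414, 0.101], 0.97), ([0.251, -0.226, 0.101], 0.85), ([0.275, -0.414, 0.1], 0.82), ([0.453, -0.426, 0.098], 0.72)]
rack [([0.304, -0.21, 0.002], 0.86), ([0.507, -0.42, 0.001], 0.8), ([0.275, -0.414, 0.003], 0.71)]
506 [ 0.50824639 -0.41781222] ((0.5072444677352905, -0.41796883940696716), 0.012831730768084526)
9441 ((357.9345703125, -407.2021484375), (449.8731384277344, 927.8427734375), 9.167655944824219)
(array([ 0.0048, -0.0018,  0.3792]), array([0.    , 0.0005, 0.0001]))
```

Call:
jog_arm --motion "100 -0.002 0.002 0.12 0 0 0; 100 -0.002 0.002 0.24 0 0 0; 100 -0.002 0.002 0.35 0 0 0; 100 -0.002 0.002 0.379 0 0 0; 0 -0.002 0.002 0.379 0 0 0"

```text
time: 3.15
tool_pos: [0.5053, -0.4201, 0.1104]
tool_rot: [-0.0, 0.998, 0.06, -0.0]
contact_force: [0.1, -0.1, 0.2]
gripper_width: 0.819
grasp_force: 0.0
```

Call:
jog_arm --motion "0 0 0 0 0 0 0; 0 0 0 0 0 0 0; 0 0 0 0 0 0 0; 0 0 0 0 0 0 0; 0 0 0 -0.03 0 0 0"

```text
time: 3.78
tool_pos: [0.5056, -0.4187, 0.125]
tool_rot: [-0.001, 0.998, 0.061, -0.001]
contact_force: [-0.1, -0.1, -1.6]
gripper_width: 0.293
grasp_force: 58.8
```

Call:
jog_arm --motion "0 0 0 -0.12 0 0 0; 0 0 0 -0.24 0 0 0; 0 0.01 -0.05 -0.31 0 0 0; 0 0.03 -0.16 -0.31 0 0 0; 0 0.05 -0.27 -0.31 0 0 0"

```text
time: 4.4
tool_pos: [0.5146, -0.2811, 0.282]
tool_rot: [0.001, 0.998, 0.06, 0.001]
contact_force: [0.6, 0.2, -0.2]
gripper_width: 0.289
grasp_force: 60.1
```

Call:
jog_arm --motion "0 0.02 -0.115 0 0 0 0; 0 0.045 -0.23 0 0 0 0; 0 0.07 -0.345 0 0 0 0; 0 0.09 -0.46 0 0 0 0; 0 0.11 -0.575 0 0 0 0"

```text
time: 5.03
tool_pos: [0.5338, 0.0118, 0.2811]
tool_rot: [0.0, 0.998, 0.061, 0.001]
contact_force: [0.9, 0.7, -0.1]
gripper_width: 0.288
grasp_force: 60.1
```

Call:
jog_arm --motion "0 0.02 -0.115 0 0 0 0; 0 0.045 -0.23 0 0 0 0; 0 0.07 -0.345 0 0 0 0; 0 0.09 -0.46 0 0 0 0; 0 0.11 -0.56 0 0 0 0"

```text
time: 5.65
tool_pos: [0.5543, 0.2966, 0.281]
tool_rot: [-0.0, 0.998, 0.061, 0.0]
contact_force: [1.1, 0.2, -0.4]
gripper_width: 0.29
grasp_force: 60.1
```

```bash
cat > b.py <<'E'
from h import *
s=state();print(s["time"],s["tool_pos"],s["joint_pos"])
for c in("wrist","scene","side"):
  f=grab_frame(c);W=cloud(f)
  if c=="wrist": save(f,"w2.png")
  for t in ("dowel","catch_hole"):
    print(c,t,[(np.round(d["at"],4).tolist(),round(d["p"],2)) for d in place_of(c,t)][:3])
  for m in cut_out(c,"dowel")[:1]:
    q=W[m["pixels"]];q=q[q[:,2]>.12]
    for z in np.arange(.12,.3,.02):
        a=q[abs(q[:,2]-z)<.01]
        if len(a)>5: print("  z%.2f"%z,len(a),np.round(a[:,:2].mean(0),4),np.round(np.ptp(a[:,:2],axis=0),3))
print(to((.556,.299,.28)))
E
python3 b.py
```

```text
5.65 [0.55426962 0.29664833 0.2810346 ] [ 3.73141876e-01  3.63530880e-02  1.54738300e+00 -7.19568880e-05
  1.55727947e+00  1.82114277e+00]
wrist dowel [([0.5532, 0.2952, 0.1815], 0.56)]
wrist catch_hole [([0.5537, 0.3, 0.0848], 0.91)]
  z0.18 33 [0.5588 0.2975] [0.004 0.011]
  z0.20 110 [0.5588 0.2981] [0.006 0.011]
  z0.22 155 [0.5588 0.2979] [0.006 0.011]
  z0.24 196 [0.5587 0.298 ] [0.007 0.012]
  z0.26 50 [0.5603 0.2978] [0.011 0.012]
  z0.28 696 [0.5647 0.2987] [0.013 0.025]
scene dowel [([0.5555, 0.2955, 0.1806], 0.71)]
scene catch_hole [([0.5563, 0.2937, 0.0893], 0.64)]
  z0.20 17 [0.5557 0.2916] [0.01  0.006]
  z0.22 19 [0.5572 0.2915] [0.009 0.011]
  z0.24 23 [0.5565 0.2916] [0.012 0.01 ]
  z0.26 18 [0.5575 0.291 ] [0.014 0.014]
  z0.28 20 [0.5649 0.2907] [0.01  0.028]
side dowel [([0.559, 0.2914, 0.1797], 0.78)]
side catch_hole [([0.5538, 0.2989, 0.082], 0.55)]
  z0.20 24 [0.5518 0.2979] [0.009 0.008]
  z0.22 22 [0.5515 0.2971] [0.007 0.01 ]
  z0.24 14 [0.5506 0.2984] [0.006 0.003]
  z0.26 20 [0.5514 0.2979] [0.013 0.011]
  z0.28 41 [0.5442 0.2987] [0.009 0.02 ]
(array([ 0.0035, -0.0104,  0.0009]), array([0., 0., 0.]))
```

```bash
python3 - <<'E'
from h import *
f=grab_frame("wrist")
u,v=project(f,(.5545,.299,.088));print(u,v);u=int(u);v=int(v)
save(f,"w2c.png",(max(u-70,0),max(v-60,0),u+70,v+60),4)
W=cloud(f);hsv=cv2.cvtColor(f["color"],cv2.COLOR_RGB2HSV).astype(int)
m=np.zeros((420,560),bool);m[max(v-50,0):v+50,max(u-50,0):u+50]=1
# ring: yellowish hue at top level
r=m&(abs(hsv[...,0]-22)<10)&(hsv[...,1]>90)&(abs(W[...,2]-.088)<.005)
q=W[r][:,:2].astype(np.float32);print(len(q),cv2.minEnclosingCircle(q),cv2.fitEllipse(q))
E
```

```text
277.37783280372525 186.44588543191207
411 ((0.5574256181716919, 0.298998087644577), 0.01734393648803234) ((0.5579144358634949, 0.29877233505249023), (0.028863899409770966, 0.029281921684741974), 112.43636322021484)
```

View pics/w2c.png

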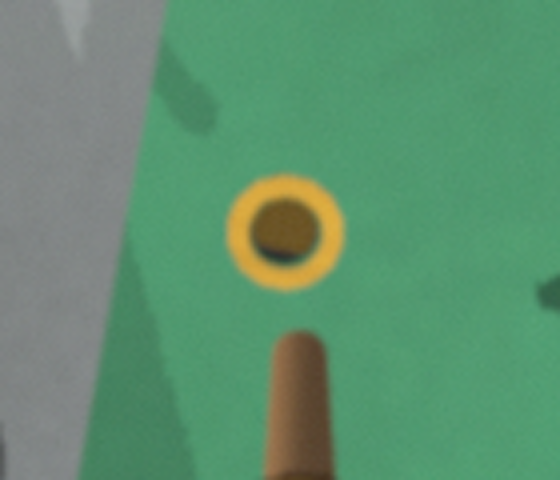

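Call:
jog_arm --motion "0 0.0075 -0.0023 0 0 0 0; 0 0.0075 -0.0023 0.1 0 0 0; 0 0.0075 -0.0023 0.15 0 0 0; 0 0.0075 -0.0023 0.19 0 0 0; 0 0.0075 -0.0023 0.215 0 0 0"

```text
time: 6.92
tool_pos: [0.5583, 0.296, 0.1719]
tool_rot: [0.0, 0.998, 0.061, -0.0]
contact_force: [0.1, -0.1, -1.3]
gripper_width: 0.291
grasp_force: 60.2
```

Call:
jog_arm --motion "0 0 0 0.01 0 0 0; 0 0 0 0.025 0 0 0; 0 0 0 0.035 0 0 0; 0 0 0 0.045 0 0 0; 0 0 0 0.055 0 0 0"

```text
time: 7.55
tool_pos: [0.5593, 0.2964, 0.1479]
tool_rot: [-0.0, 0.998, 0.061, 0.001]
contact_force: [-2.3, -0.8, 6.0]
gripper_width: 0.289
grasp_force: 60.8
```

Call:
jog_arm --motion "0 0 0 0.004 0 0 0; 0 0 0 0.008 0 0 0; 0 0 0 0.011 0 0 0; 0 0 0 0.011 0 0 0; 0 0 0 0.011 0 0 0"

```text
time: 8.18
tool_pos: [0.5593, 0.2964, 0.1425]
tool_rot: [-0.0, 0.998, 0.061, 0.001]
contact_force: [-2.8, -0.9, 7.3]
gripper_width: 0.286
grasp_force: 60.8
```

```bash
python3 - <<'E'
from h import *
for c in("scene","side"):
  f=grab_frame(c)
  if c=="side": save(f,"s3.png",s=1.2)
  for t in ("drawer_front","weight1"):
    print(c,t,[(np.round(d["at"],4).tolist(),round(d["p"],2)) for d in place_of(c,t)][:8])
E
```

```text
scene drawer_front [([0.5258, 0.036, 0.0505], 0.89), ([0.461, -0.4259, 0.0989], 0.33)]
scene weight1 [([0.5695, 0.1339, 0.013], 0.8), ([0.5098, 0.1442, 0.0106], 0.69), ([0.5072, 0.083, 0.0135], 0.65), ([0.6218, 0.0716, 0.0117], 0.49), ([0.5657, 0.074, 0.0121], 0.44)]
side drawer_front [([0.5283, 0.0232, 0.0485], 0.87)]
side weight1 [([0.5596, 0.0594, 0.0167], 0.71), ([0.5698, 0.1146, 0.0152], 0.63), ([0.446, 0.0721, 0.0138], 0.62), ([0.507, 0.0687, 0.0124], 0.52), ([0.6188, 0.0552, 0.0125], 0.49), ([0.5042, 0.1239, 0.0137], 0.42), ([0.5054, -0.4209, -0.0029], 0.25)]
```

Call:
jog_arm --motion "0 -0.002 0 -0.05 0 0 0; 0 -0.004 0 -0.12 0 0 0; 0 -0.004 0 -0.22 0 0 0; 0 -0.004 0.01 -0.28 0 0 0; 0 -0.03 0.12 -0.28 0 0 0"

```text
time: 9.1
tool_pos: [0.5524, 0.2364, 0.2846]
tool_rot: [-0.001, 0.998, 0.063, 0.004]
contact_force: [0.8, -0.7, -0.4]
gripper_width: 0.293
grasp_force: 60.3
```

Call:
jog_arm --motion "0 -0.02 0.115 0 0 0 0; 0 -0.045 0.23 0 0 0 0; 0 -0.07 0.345 0 0 0 0; 0 -0.09 0.46 0 0 0 0; 0 -0.11 0.575 0 0 0 0"

```text
time: 9.72
tool_pos: [0.5308, -0.0592, 0.2803]
tool_rot: [0.0, 0.998, 0.061, 0.001]
contact_force: [0.2, 0.7, -0.9]
gripper_width: 0.291
grasp_force: 60.3
```

```bash
python3 - <<'E'
from h import *
print(state()["tool_pos"],to((.5065,-.418,.282),np.radians(97)))
for c in("scene","side"):
  f=grab_frame(c)
  for t in ("drawer_front","weight1"):
    print(c,t,[(np.round(d["at"],4).tolist(),round(d["p"],2)) for d in place_of(c,t)][:8])
  if c=="scene": save(f,"s4.png",(200,110,440,290),3.3)
E
```

```text
[ 0.53078797 -0.05923693  0.28030191] (array([-0.1355,  0.7063, -0.0032]), array([ 0.0003, -0.001 , -0.0002]))
scene drawer_front [([0.5244, 0.0224, 0.0519], 0.84), ([0.5505, 0.2439, 0.0053], 0.31)]
scene weight1 [([0.4465, 0.0748, 0.0174], 0.76), ([0.5088, 0.1263, 0.0119], 0.68), ([0.5049, 0.0683, 0.013], 0.65), ([0.6184, 0.052, 0.0122], 0.54), ([0.5735, 0.1149, 0.0138], 0.54), ([0.5598, 0.0601, 0.014], 0.48), ([0.7822, -0.2071, 0.0022], 0.43)]
side drawer_front [([0.5242, 0.022, 0.0501], 0.84)]
side weight1 [([0.562, 0.059, 0.0135], 0.74), ([0.623, 0.0541, 0.0145], 0.65), ([0.5069, 0.0693, 0.0131], 0.58), ([0.5705, 0.1164, 0.0157], 0.53), ([0.445, 0.0735, 0.0132], 0.49), ([0.5071, 0.1251, 0.0132], 0.46)]
```

View pics/s4.png

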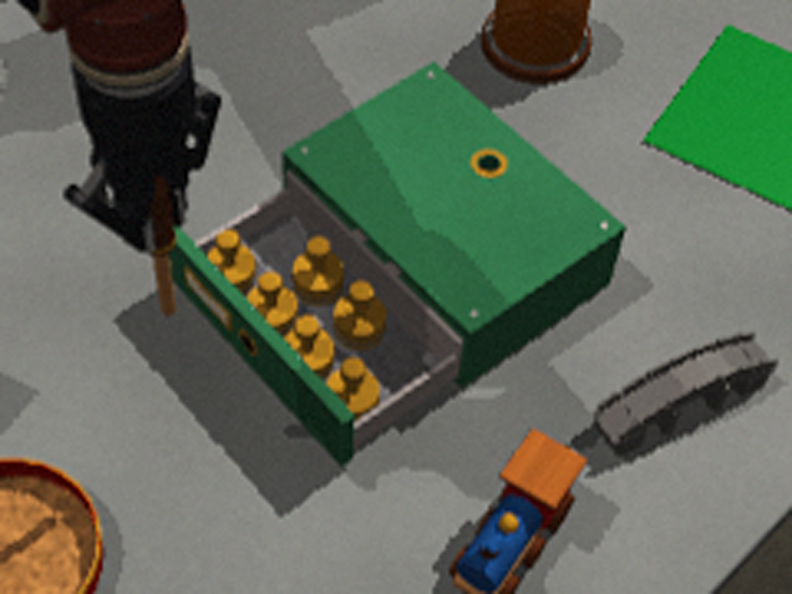

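Call:
jog_arm --motion "0 -0.02 0.115 0 0 0 0; 0 -0.045 0.23 0 0 0 0; 0 -0.07 0.345 0 0 0 0; 0 -0.09 0.46 0 0 0 0; 0 -0.11 0.57 0 0 0 0"

```text
time: 10.65
tool_pos: [0.512, -0.3472, 0.2799]
tool_rot: [0.0, 0.998, 0.062, 0.0]
contact_force: [0.7, 0.4, -0.1]
gripper_width: 0.288
grasp_force: 60.3
```

Call:
jog_arm --motion "0 -0.0255 0.12 0 0 0 0; 0 -0.0255 0.136 0 0 0 0; 0 -0.0255 0.136 0.06 0 0 0; 0 -0.0255 0.136 0.08 0 0 0; 0 -0.0255 0.136 0.08 0 0 0"

```text
time: 11.28
tool_pos: [0.5071, -0.4142, 0.2387]
tool_rot: [-0.001, 0.998, 0.062, -0.001]
contact_force: [0.3, 0.2, -1.1]
gripper_width: 0.286
grasp_force: 60.3
```

```bash
python3 - <<'E'
from h import *
print(state()["time"],state()["tool_pos"],to((.507,-.418,.24)))
f=grab_frame("wrist");W=cloud(f)
u,v=map(int,project(f,(.507,-.418,.1)));print(u,v)
save(f,"w5.png",(u-110,max(0,v-90),u+110,v+110),3)
print([(np.round(d["at"],4).tolist(),round(d["p"],2)) for d in place_of("wrist","rack_hole_b")][:6])
m=cut_out("wrist","dowel")
for mm in m[:1]:
    q=W[mm["pixels"]];q=q[(q[:,2]>.145)&(q[:,2]<.22)];print(len(q),q.mean(0),np.percentile(q,[2,98],axis=0))
# dark hole: rack top pixels brown vs hole pixels
hole=np.zeros((420,560),bool);hole[v-60:v+60,u-60:u+60]=1
q=W[hole&(W[...,2]<.06)];print(len(q))
# rays hitting below plate, projected on z=.1 plane, near expected hole
C=f["world_from_camera"][:3,3];s=(C[2]-.1)/(C[2]-W[...,2]);X=C+(W-C)*s[...,None]
k=hole&(W[...,2]<.08)&(np.hypot(X[...,0]-.507,X[...,1]+.418)<.014)
q=X[k][:,:2].astype(np.float32);print(len(q),len(q)>4 and cv2.minEnclosingCircle(q))
E
```

```text
11.275 [ 0.50709266 -0.41423658  0.23874073] (array([-0.0011,  0.0074, -0.0025]), array([0., 0., 0.]))
286 200
[([0.2524, -0.2295, 0.0994], 0.98), ([0.297, -0.2099, 0.1017], 0.96), ([0.5076, -0.4137, 0.1027], 0.95), ([0.5506, -0.4115, 0.1001], 0.93), ([0.3483, -0.1963, 0.0998], 0.8), ([0.453, -0.4286, 0.1003], 0.79)]
493 [ 0.51152189 -0.41241155  0.18320051] [[ 0.50742236 -0.41777516  0.14708083]
 [ 0.51299496 -0.40758515  0.21075705]]
8759
206 ((0.5087569952011108, -0.4176390767097473), 0.008439711295068264)
```

View pics/w5.png

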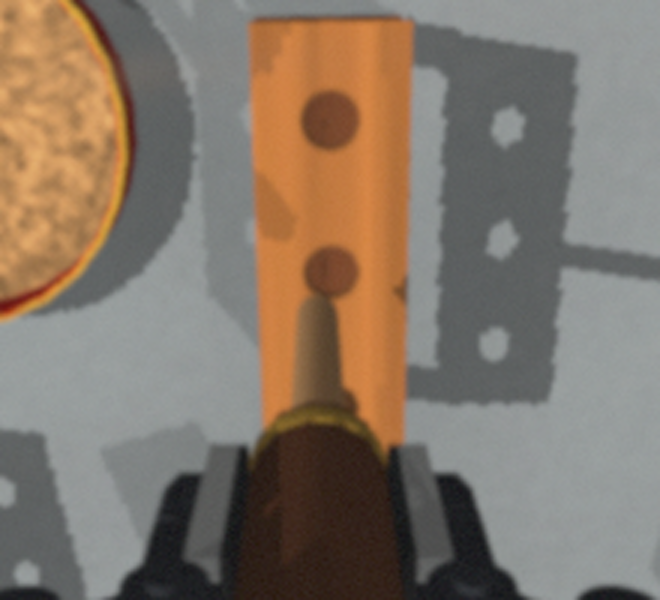

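Call:
jog_arm --motion "0 0.0015 0.0095 0 0 0 0; 0 0.0015 0.0095 0.06 0 0 0; 0 0.0015 0.0095 0.12 0 0 0; 0 0.0015 0.0095 0.18 0 0 0; 0 0.0015 0.0095 0.249 0 0 0"

```text
time: 12.05
tool_pos: [0.5086, -0.4215, 0.1158]
tool_rot: [0.001, 0.998, 0.061, 0.001]
contact_force: [0.9, -0.1, -0.6]
gripper_width: 0.29
grasp_force: 60.9
```

Call:
jog_arm --motion "0 0 0 0.005 0 0 0; 0 0 0 0.005 0 0 0; 60 0 0 0.005 0 0 0; 100 0 0 0.005 0 0 0; 100 0 0 0.005 0 0 0"

```text
time: 12.68
tool_pos: [0.5082, -0.4209, 0.1135]
tool_rot: [0.0, 0.998, 0.061, 0.0]
contact_force: [-0.1, -0.1, -0.3]
gripper_width: 0.906
grasp_force: 0.0
```

Call:
jog_arm --motion "100 0 0 0 0 0 0; 100 0 0 -0.08 0 0 0; 100 0 0 -0.19 0 0 0; 100 0 0 -0.3 0 0 0; 100 0 -0.04 -0.4 0 0 0"

```text
time: 13.3
tool_pos: [0.5054, -0.4013, 0.315]
tool_rot: [0.0, 0.998, 0.06, 0.0]
contact_force: [-0.4, -0.1, -0.2]
gripper_width: 1.002
grasp_force: 0.0
```

```bash
cat > w.py <<'E'
from h import *
import sys
print(state()["time"],state()["tool_pos"])
acc=[]
for c in("scene","side","wrist"):
  f=grab_frame(c);W=cloud(f)
  for t in ("tin","dowel"):
    print(c,t,[(np.round(d["at"],4).tolist(),round(d["p"],2)) for d in place_of(c,t)][:2])
  # knob tops: above 0.068 brassy in drawer, per cam
  hsv=cv2.cvtColor(f["color"],cv2.COLOR_RGB2HSV).astype(int)
  k=(abs(hsv[...,0]-21)<9)&(hsv[...,1]>120)&(abs(W[...,2]-.076)<.004)&(W[...,1]>.01)&(W[...,1]<.16)
  n,l,st,ce=cv2.connectedComponentsWithStats(k.astype(np.uint8))
  for i in range(1,n):
    if st[i,4]>12: print("  knob",st[i,4],np.round(W[l==i].mean(0),4),np.round(cv2.minEnclosingCircle(W[l==i][:,:2].astype(np.float32))[0],4))
  # tin rim at z=.03
  k=(abs(W[...,2]-.03)<.0025)&(np.hypot(W[...,0]-.519,W[...,1]+.253)<.11)&(hsv[...,1]>100)
  q=W[k][:,:2].astype(np.float32);print("  rim",len(q),len(q)>20 and cv2.minEnclosingCircle(q))
E
python3 w.py
```

```text
13.3 [ 0.50541732 -0.40134008  0.31496712]
scene tin [([0.5209, -0.2522, 0.0003], 0.9)]
scene dowel [([0.5089, -0.424, 0.0137], 0.61), ([0.8074, 0.0569, 0.0018], 0.51)]
  knob 31 [0.4465 0.0728 0.0756] [0.4453 0.074 ]
  knob 38 [0.5107 0.1245 0.0764] [0.51   0.1248]
  knob 33 [0.5075 0.0662 0.0758] [0.5073 0.0673]
  knob 38 [0.5718 0.1173 0.0763] [0.57   0.1179]
  knob 41 [0.5654 0.0573 0.0766] [0.5657 0.0572]
  knob 42 [0.623  0.0544 0.0759] [0.622  0.0554]
  rim 218 ((0.5225231051445007, -0.25266173481941223), 0.08339273929595947)
side tin [([0.5196, -0.2521, 0.0016], 0.63), ([0.4566, -0.4239, 0.0978], 0.6)]
side dowel [([0.5085, -0.4203, 0.0134], 0.65)]
  knob 17 [0.6179 0.0595 0.0764] [0.6194 0.0592]
  knob 27 [0.5621 0.063  0.0764] [0.5639 0.0616]
  knob 27 [0.5684 0.1225 0.0758] [0.5712 0.1225]
  knob 25 [0.5052 0.0725 0.0761] [0.5066 0.0734]
  knob 29 [0.5081 0.129  0.0759] [0.5097 0.1289]
  knob 26 [0.4444 0.077  0.0764] [0.4449 0.0768]
  rim 100 ((0.5243366956710815, -0.2519334554672241), 0.08671212941408157)
wrist tin [([0.5258, -0.2476, -0.0003], 0.76)]
wrist dowel [([0.5052, -0.4199, 0.016], 0.73)]
  rim 954 ((0.5221064686775208, -0.251560240983963), 0.08287489414215088)
```

```bash
python3 - <<'E'
from h import *
print(to((.5068,.0704,.20),np.radians(-6.3)))
E
```

```text
(array([ 0.1183, -0.9338,  0.223 ]), array([-0.0029,  0.    , -0.8929]))
```

Call:
jog_arm --motion "45 0.015 -0.115 0 0 0 -0.11; 45 0.03 -0.23 0.03 0 0 -0.22; 45 0.045 -0.345 0.06 0 0 -0.33; 45 0.06 -0.46 0.09 0 0 -0.44; 45 0.075 -0.57 0.12 0 0 -0.55"

```text
time: 14.38
tool_pos: [0.5075, -0.1115, 0.251]
tool_rot: [-0.001, 0.889, 0.458, -0.001]
contact_force: [0.1, -0.5, -0.8]
gripper_width: 0.449
grasp_force: 0.0
```

```bash
python3 - <<'E'
from h import *
print(state()["tool_pos"],to((.5068,.0704,.20),np.radians(-6.3)))
E
```

```text
[ 0.50747599 -0.11151193  0.25104075] (array([ 0.2956, -0.212 ,  0.1024]), array([-1.200e-03, -1.000e-04, -3.393e-01]))
```

Call:
jog_arm --motion "45 0.09 -0.06 0.03 0 0 -0.11; 45 0.18 -0.12 0.06 0 0 -0.22; 45 0.26 -0.18 0.09 0 0 -0.33; 45 0.2956 -0.212 0.1 0 0 -0.339; 45 0.2956 -0.212 0.1 0 0 -0.339"

```text
time: 15.0
tool_pos: [0.5074, 0.0697, 0.2009]
tool_rot: [-0.001, 0.746, 0.666, -0.001]
contact_force: [-0.5, 0.5, 0.8]
gripper_width: 0.452
grasp_force: 0.0
```

```bash
cat > k.py <<'E'
from h import *
def knobs(cams=("scene","side","wrist"),ztop=.076):
    "knob-top centres seen by each camera in the drawer"
    for c in cams:
        f=grab_frame(c);W=cloud(f);hsv=cv2.cvtColor(f["color"],cv2.COLOR_RGB2HSV).astype(int)
        k=(abs(hsv[...,0]-21)<9)&(hsv[...,1]>120)&(abs(W[...,2]-ztop)<.004)&(W[...,1]>.01)&(W[...,1]<.16)
        n,l,st,ce=cv2.connectedComponentsWithStats(k.astype(np.uint8))
        print(c,[(int(st[i,4]),*np.round(cv2.minEnclosingCircle(W[l==i][:,:2].astype(np.float32))[0],4).tolist()) for i in range(1,n) if st[i,4]>12])
def tin(guess,cams=("scene","side","wrist")):
    for c in cams:
        f=grab_frame(c);W=cloud(f);hsv=cv2.cvtColor(f["color"],cv2.COLOR_RGB2HSV).astype(int)
        k=(abs(W[...,2]-.03)<.0025)&(np.hypot(W[...,0]-guess[0],W[...,1]-guess[1])<.12)&(hsv[...,1]>100)&((hsv[...,0]<16)|(hsv[...,0]>165)|(hsv[...,0]<32))
        q=W[k][:,:2]
        if len(q)<30: print(c,"tin few",len(q));continue
        from scipy.optimize import least_squares
        r=least_squares(lambda p:np.hypot(q[:,0]-p[0],q[:,1]-p[1])-.0805,guess,loss="soft_l1",f_scale=.002)
        print(c,"tin",len(q),np.round(r.x,4),[(np.round(d["at"],4).tolist(),round(d["p"],2)) for d in place_of(c,"tin")][:1])
E
python3 - <<'E'
from k import *
print(state()["time"],state()["tool_pos"])
knobs(); tin((.5215,-.252))
save(grab_frame("wrist"),"w6.png",s=1)
E
```

```text
15.0 [0.50740176 0.06974664 0.20093171]
scene [(33, 0.4464, 0.0731), (36, 0.5089, 0.1243), (29, 0.5062, 0.0679), (35, 0.571, 0.1178), (38, 0.5635, 0.0581), (42, 0.6233, 0.0545), (13, 0.81, 0.043)]
side [(20, 0.6203, 0.0587), (25, 0.5623, 0.0611), (28, 0.5707, 0.121), (31, 0.5068, 0.0714), (31, 0.509, 0.1292), (29, 0.4456, 0.0745)]
wrist [(452, 0.5078, 0.126), (460, 0.5698, 0.1185), (346, 0.6212, 0.057), (374, 0.4454, 0.0747), (377, 0.506, 0.0695), (375, 0.563, 0.0597)]
scene tin 199 [ 0.5226 -0.2525] [([0.5214, -0.2568, -0.0006], 0.68)]
side tin 108 [ 0.523  -0.2503] [([0.5173, -0.2498, 0.0002], 0.72)]
wrist tin 175 [ 0.5217 -0.2508] [([0.4436, 0.0718, 0.0141], 0.47)]
```

View pics/w6.png

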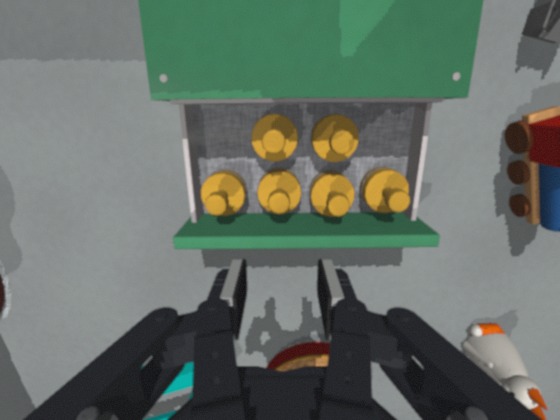

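Call:
jog_arm --motion "45 0 -0.003 0.12 0 0 0; 45 0 -0.003 0.23 0 0 0; 45 0 -0.003 0.298 0 0 0; 45 0 -0.003 0.298 0 0 0; 0 0 -0.003 0.298 0 0 0"

```text
time: 16.12
tool_pos: [0.5081, 0.0686, 0.0556]
tool_rot: [0.001, 0.747, 0.665, 0.001]
contact_force: [0.0, -0.2, -0.1]
gripper_width: 0.252
grasp_force: 11.3
```

Call:
jog_arm --motion "0 0 0 0 0 0 0; 0 0 0 0 0 0 0; 0 0 0 0 0 0 0; 0 0 0 -0.06 0 0 0; 0 0 0 -0.15 0 0 0"

```text
time: 16.75
tool_pos: [0.5049, 0.0687, 0.1272]
tool_rot: [-0.002, 0.747, 0.665, -0.002]
contact_force: [0.5, 0.3, -1.8]
gripper_width: 0.23
grasp_force: 59.3
```

Call:
jog_arm --motion "0 0 0 -0.08 0 0 0; 0 -0.11 0.02 -0.08 0 0 0; 0 -0.22 0.04 -0.08 0 0 0; 0 -0.33 0.06 -0.08 0 0 0; 0 -0.44 0.075 -0.08 0 0 0"

```text
time: 17.38
tool_pos: [0.5184, -0.1556, 0.1683]
tool_rot: [-0.0, 0.747, 0.665, -0.0]
contact_force: [0.3, 0.3, -3.1]
gripper_width: 0.234
grasp_force: 59.4
```

Call:
jog_arm --motion "0 -0.1 0.015 0 0 0 0; 0 -0.193 0.027 0 0 0 0; 0 -0.193 0.027 0 0 0 0; 0 -0.193 0.027 0 0 0 0; 0 -0.193 0.027 0 0 0 0"

```text
time: 18.0
tool_pos: [0.5211, -0.2503, 0.1684]
tool_rot: [-0.0, 0.746, 0.666, 0.0]
contact_force: [0.2, 0.7, -2.8]
gripper_width: 0.23
grasp_force: 59.4
```

```bash
cat >> k.py <<'E'
def held(show=None):
    "foot of the held weight: brass points over the rim, below the tool, in each camera"
    s=state();t=np.array(s["tool_pos"]);print(s["time"],np.round(t,4),np.round(s["contact_force"],1),round(s["gripper_width"],3))
    for c in("wrist","scene","side"):
        f=grab_frame(c);W=cloud(f);hsv=cv2.cvtColor(f["color"],cv2.COLOR_RGB2HSV).astype(int)
        k=(abs(hsv[...,0]-21)<9)&(hsv[...,1]>120)&(np.hypot(W[...,0]-t[0],W[...,1]-t[1])<.035)&(W[...,2]>t[2]-.06)&(W[...,2]<t[2]-.004)
        q=W[k]
        if len(q)<30: print(c,"few");continue
        zt=np.percentile(q[:,2],[1,99]);top=q[(q[:,2]>zt[0]+.004)&(q[:,2]<zt[0]+.026)]
        from scipy.optimize import least_squares
        r=least_squares(lambda p:np.maximum(np.hypot(top[:,0]-p[0],top[:,1]-p[1])-.024,-.004),t[:2],loss="soft_l1",f_scale=.001)
        g=top[np.hypot(top[:,0]-r.x[0],top[:,1]-r.x[1])>.020]
        r=least_squares(lambda p:np.hypot(g[:,0]-p[0],g[:,1]-p[1])-.024,r.x,loss="soft_l1",f_scale=.001)
        print(c,"foot",len(g),"z",np.round(zt,4),np.round(r.x,4))
        if c=="wrist" and show: save(f,show)
E
python3 - <<'E'
from k import *
held("w7.png"); tin((.5215,-.252))
E
```

```text
18.0 [ 0.5211 -0.2503  0.1684] [ 0.2  0.7 -2.8] 0.23
wrist foot 1379 z [0.1302 0.1624] [ 0.52   -0.2518]
scene foot 93 z [0.1285 0.158 ] [ 0.5197 -0.2507]
side foot 55 z [0.1335 0.1613] [ 0.5231 -0.2493]
scene tin 192 [ 0.5224 -0.2525] [([0.5187, -0.2503, 0.0013], 0.86)]
side tin 111 [ 0.5232 -0.2501] [([0.5191, -0.2506, 0.0027], 0.61)]
wrist tin 1618 [ 0.5216 -0.252 ] [([0.5259, -0.2452, -0.0012], 0.75)]
```

View pics/w7.png

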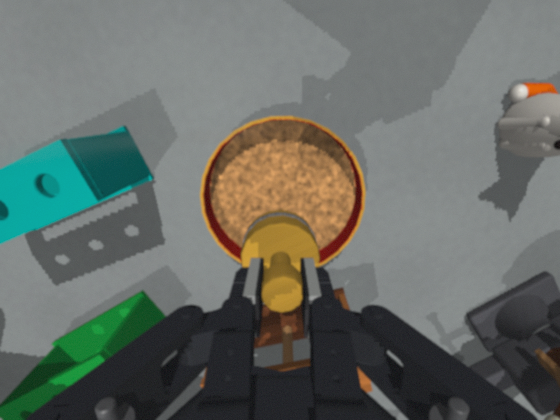

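Call:
jog_arm --motion "0 -0.001 0.0035 0.08 0 0 0; 0 -0.001 0.0035 0.16 0 0 0; 0 -0.001 0.0035 0.21 0 0 0; 0 -0.001 0.0035 0.235 0 0 0; 0 -0.001 0.0035 0.246 0 0 0"

```text
time: 19.08
tool_pos: [0.523, -0.2524, 0.0456]
tool_rot: [-0.0, 0.747, 0.665, -0.0]
contact_force: [-0.3, -0.5, -2.9]
gripper_width: 0.234
grasp_force: 59.3
```

Call:
jog_arm --motion "0 0 0 0.002 0 0 0; 0 0 0 0.002 0 0 0; 50 0 0 0.002 0 0 0; 50 0 0 0.002 0 0 0; 50 0 0 0.002 0 0 0"

```text
time: 19.7
tool_pos: [0.5234, -0.2526, 0.0456]
tool_rot: [0.001, 0.747, 0.665, 0.0]
contact_force: [-0.7, -0.5, 0.1]
gripper_width: 0.502
grasp_force: 0.0
```

Call:
jog_arm --motion "50 0 0 -0.1 0 0 0; 50 0 0 -0.22 0 0 0; 50 0.08 0 -0.27 0 0 0; 50 0.19 0.003 -0.27 0 0 0; 50 0.3 0.006 -0.27 0 0 0"

```text
time: 20.32
tool_pos: [0.5436, -0.1025, 0.181]
tool_rot: [0.001, 0.747, 0.665, 0.001]
contact_force: [-0.3, 0.2, -0.1]
gripper_width: 0.497
grasp_force: 0.0
```

Call:
jog_arm --motion "45 0.11 0.002 0 0 0 0; 45 0.22 0.004 0 0 0 0; 45 0.329 0.007 0 0 0 0; 45 0.329 0.007 0 0 0 0; 45 0.329 0.007 0 0 0 0"

```text
time: 20.95
tool_pos: [0.5656, 0.0591, 0.1799]
tool_rot: [0.0, 0.747, 0.665, -0.0]
contact_force: [-0.2, -0.9, -0.4]
gripper_width: 0.446
grasp_force: 0.0
```

```bash
cat > n.py <<'E'
from k import *
s=state();print(s["time"],np.round(s["tool_pos"],4))
knobs(); tin((.522,-.252),("scene","side"))
# knobs inside the tin
for c in("scene","side"):
    f=grab_frame(c);W=cloud(f);hsv=cv2.cvtColor(f["color"],cv2.COLOR_RGB2HSV).astype(int)
    k=(abs(hsv[...,0]-21)<9)&(hsv[...,1]>120)&(abs(W[...,2]-.065)<.004)&(np.hypot(W[...,0]-.522,W[...,1]+.252)<.11)
    n,l,st,ce=cv2.connectedComponentsWithStats(k.astype(np.uint8))
    print(c,"in tin",[(int(st[i,4]),*np.round(cv2.minEnclosingCircle(W[l==i][:,:2].astype(np.float32))[0],4).tolist()) for i in range(1,n) if st[i,4]>9])
E
python3 n.py
```

```text
20.95 [0.5656 0.0591 0.1799]
scene [(34, 0.4466, 0.0727), (36, 0.5711, 0.1169), (39, 0.5646, 0.0573), (40, 0.6232, 0.0551), (15, 0.8107, 0.0424)]
side [(18, 0.6191, 0.059), (24, 0.5626, 0.0611), (23, 0.571, 0.1204), (29, 0.5074, 0.129), (28, 0.4456, 0.0734)]
wrist [(524, 0.5082, 0.1265), (540, 0.5695, 0.1187), (79, 0.8069, 0.044), (445, 0.6212, 0.0576), (432, 0.4457, 0.0743), (430, 0.5632, 0.0599)]
scene tin 336 [ 0.5212 -0.2517] [([0.5204, -0.2525, -0.0025], 0.74)]
side tin 165 [ 0.5239 -0.2508] [([0.5219, -0.2531, 0.0031], 0.96)]
scene in tin [(50, 0.5237, -0.2532)]
side in tin [(18, 0.5228, -0.2535)]
```

Call:
jog_arm --motion "45 0 -0.005 0.11 0 0 0; 45 0 -0.005 0.21 0 0 0; 45 0 -0.005 0.256 0 0 0; 45 0 -0.005 0.256 0 0 0; 0 0 -0.005 0.256 0 0 0"

```text
time: 22.02
tool_pos: [0.5641, 0.0596, 0.0533]
tool_rot: [0.001, 0.747, 0.665, 0.001]
contact_force: [-1.0, -0.5, 1.0]
gripper_width: 0.249
grasp_force: 9.2
```

Call:
jog_arm --motion "0 0 0 0 0 0 0; 0 0 0 0 0 0 0; 0 0 0 0 0 0 0; 0 0 0 -0.06 0 0 0; 0 0 0 -0.15 0 0 0"

```text
time: 22.65
tool_pos: [0.5608, 0.0598, 0.1247]
tool_rot: [-0.002, 0.747, 0.665, -0.002]
contact_force: [0.6, 0.5, -2.8]
gripper_width: 0.226
grasp_force: 59.4
```

Call:
jog_arm --motion "0 0 0 -0.08 0 0 0; 0 -0.11 0.014 -0.08 0 0 0; 0 -0.22 0.029 -0.08 0 0 0; 0 -0.33 0.043 -0.08 0 0 0; 0 -0.44 0.057 -0.08 0 0 0"

```text
time: 23.28
tool_pos: [0.5653, -0.1635, 0.166]
tool_rot: [-0.001, 0.747, 0.665, -0.0]
contact_force: [-0.1, 0.8, -3.2]
gripper_width: 0.231
grasp_force: 59.3
```

Call:
jog_arm --motion "0 -0.1 0.013 0 0 0 0; 0 -0.136 0.0185 0 0 0 0; 0 -0.136 0.0185 0 0 0 0; 0 -0.136 0.0185 0 0 0 0; 0 -0.136 0.0185 0 0 0 0"

```text
time: 23.9
tool_pos: [0.5675, -0.2292, 0.1666]
tool_rot: [-0.0, 0.746, 0.666, 0.0]
contact_force: [-0.1, -0.1, -3.8]
gripper_width: 0.235
grasp_force: 59.3
```

```bash
cat > p.py <<'E'
from k import *
import sys
held()
tin((.522,-.252)) 
f=grab_frame("wrist");W=cloud(f);hsv=cv2.cvtColor(f["color"],cv2.COLOR_RGB2HSV).astype(int)
k=(abs(hsv[...,0]-21)<9)&(hsv[...,1]>120)&(abs(W[...,2]-.065)<.004)&(np.hypot(W[...,0]-.522,W[...,1]+.252)<.11)
n,l,st,ce=cv2.connectedComponentsWithStats(k.astype(np.uint8))
print("in tin",[(int(st[i,4]),*np.round(cv2.minEnclosingCircle(W[l==i][:,:2].astype(np.float32))[0],4).tolist()) for i in range(1,n) if st[i,4]>40])
E
python3 p.py
```

```text
23.9 [ 0.5675 -0.2292  0.1666] [-0.1 -0.1 -3.8] 0.235
wrist foot 1379 z [0.1305 0.1607] [ 0.5666 -0.2311]
scene foot 104 z [0.13   0.1584] [ 0.5669 -0.2298]
side foot 45 z [0.1344 0.1593] [ 0.568  -0.2301]
scene tin 297 [ 0.5206 -0.2507] [([0.5181, -0.2535, -0.0026], 0.79)]
side tin 160 [ 0.5227 -0.2514] [([0.5193, -0.2526, 0.0004], 0.81)]
wrist tin 2200 [ 0.523 -0.255] []
in tin [(380, 0.5222, -0.2519)]
```

```bash
python3 - <<'E'
s=open('k.py').read()
s=s.replace("q=W[k][:,:2]\n        if","q=W[k][:,:2]\n        q=q[np.hypot(q[:,0]-guess[0],q[:,1]-guess[1])>.0765]\n        if",1)
open('k.py','w').write(s)
E
python3 -c "
from k import *
tin((.522,-.252))"
```

```text
scene tin 158 [ 0.5224 -0.2525] [([0.5196, -0.2545, 0.0018], 0.9)]
side tin 94 [ 0.5228 -0.2507] [([0.4439, 0.0718, 0.0157], 0.74)]
wrist tin 1435 [ 0.5222 -0.2521] []
```

Call:
jog_arm --motion "0 0.0005 0.005 0.08 0 0 0; 0 0.0005 0.005 0.15 0 0 0; 0 0.0005 0.005 0.19 0 0 0; 0 0.0005 0.005 0.225 0 0 0; 0 0.0005 0.005 0.246 0 0 0"

```text
time: 25.32
tool_pos: [0.5701, -0.2309, 0.0434]
tool_rot: [0.0, 0.747, 0.665, 0.0]
contact_force: [0.1, -1.2, -3.3]
gripper_width: 0.235
grasp_force: 59.2
```

Call:
jog_arm --motion "0 0 0 0.003 0 0 0; 0 0 0 0.003 0 0 0; 50 0 0 0.003 0 0 0; 50 0 0 0.003 0 0 0; 50 0 0 0.003 0 0 0"

```text
time: 25.95
tool_pos: [0.5704, -0.2311, 0.0431]
tool_rot: [0.001, 0.747, 0.665, 0.0]
contact_force: [-0.2, -0.2, -0.0]
gripper_width: 0.501
grasp_force: 0.0
```

Call:
jog_arm --motion "50 0 0 -0.1 0 0 0; 50 0 0 -0.22 0 0 0; 50 0.08 0.005 -0.27 0 0 0; 50 0.19 0.012 -0.27 0 0 0; 50 0.3 0.02 -0.27 0 0 0"

```text
time: 26.58
tool_pos: [0.5977, -0.0818, 0.1786]
tool_rot: [0.001, 0.747, 0.665, 0.001]
contact_force: [0.4, 0.4, 0.0]
gripper_width: 0.498
grasp_force: 0.0
```

Call:
jog_arm --motion "45 0.11 0.007 0 0 0 0; 45 0.22 0.015 0 0 0 0; 45 0.284 0.019 0 0 0 0; 45 0.284 0.019 0 0 0 0; 45 0.284 0.019 0 0 0 0"

```text
time: 27.2
tool_pos: [0.6229, 0.0565, 0.1774]
tool_rot: [0.0, 0.747, 0.665, -0.0]
contact_force: [0.2, 0.5, 0.3]
gripper_width: 0.447
grasp_force: 0.0
```

```bash
python3 n.py
```

```text
27.2 [0.6229 0.0565 0.1774]
scene [(36, 0.4408, 0.0691), (25, 0.5084, 0.125), (23, 0.5709, 0.1165), (44, 0.6229, 0.0539), (13, 0.8118, 0.0411)]
side [(21, 0.6186, 0.0571), (29, 0.5703, 0.1224), (25, 0.5064, 0.1274), (29, 0.4376, 0.0715)]
wrist [(539, 0.5088, 0.1269), (528, 0.57, 0.1185), (82, 0.8066, 0.0443), (447, 0.6213, 0.0572), (410, 0.4396, 0.0698)]
scene tin 200 [ 0.5225 -0.2526] [([0.521, -0.2506, 0.0022], 0.76)]
side tin 97 [ 0.5225 -0.2506] [([0.5187, -0.2517, 0.0013], 0.97)]
scene in tin [(47, 0.5236, -0.255), (50, 0.5716, -0.2332)]
side in tin [(12, 0.5689, -0.2282), (16, 0.5236, -0.2514)]
```

Call:
jog_arm --motion "45 0.0015 -0.003 0.11 0 0 0; 45 0.0015 -0.003 0.21 0 0 0; 45 0.0015 -0.003 0.25 0 0 0; 45 0.0015 -0.003 0.25 0 0 0; 0 0.0015 -0.003 0.25 0 0 0"

```text
time: 28.28
tool_pos: [0.6233, 0.0579, 0.055]
tool_rot: [0.001, 0.747, 0.665, 0.001]
contact_force: [-0.5, 0.1, 2.3]
gripper_width: 0.252
grasp_force: 10.6
```

Call:
jog_arm --motion "0 0 0 0 0 0 0; 0 0 0 0 0 0 0; 0 0 0 0 0 0 0; 0 0 0 -0.06 0 0 0; 0 0 0 -0.15 0 0 0"

```text
time: 28.9
tool_pos: [0.6192, 0.058, 0.125]
tool_rot: [-0.002, 0.747, 0.665, -0.002]
contact_force: [0.9, -0.5, -3.4]
gripper_width: 0.227
grasp_force: 59.3
```

Call:
jog_arm --motion "0 0 0 -0.08 0 0 0; 0 -0.11 -0.006 -0.08 0 0 0; 0 -0.22 -0.013 -0.08 0 0 0; 0 -0.33 -0.019 -0.08 0 0 0; 0 -0.44 -0.026 -0.08 0 0 0"

```text
time: 29.52
tool_pos: [0.5822, -0.1604, 0.1664]
tool_rot: [-0.001, 0.747, 0.665, -0.0]
contact_force: [0.7, 0.2, -4.0]
gripper_width: 0.234
grasp_force: 59.4
```

Call:
jog_arm --motion "0 -0.1 -0.006 0 0 0 0; 0 -0.2 -0.012 0 0 0 0; 0 -0.248 -0.014 0 0 0 0; 0 -0.248 -0.014 0 0 0 0; 0 -0.248 -0.014 0 0 0 0"

```text
time: 30.15
tool_pos: [0.562, -0.2804, 0.1667]
tool_rot: [-0.001, 0.747, 0.665, 0.0]
contact_force: [0.6, 0.5, -3.8]
gripper_width: 0.233
grasp_force: 59.4
```

```bash
python3 p.py
```

```text
30.15 [ 0.562  -0.2804  0.1667] [ 0.6  0.5 -3.8] 0.233
wrist foot 1333 z [0.129  0.1608] [ 0.5609 -0.2832]
scene foot 117 z [0.1295 0.1562] [ 0.5604 -0.2812]
side foot 45 z [0.1327 0.1619] [ 0.5643 -0.2809]
scene tin 180 [ 0.5221 -0.2525] [([0.5193, -0.2512, 0.0002], 0.64)]
side tin 87 [ 0.5228 -0.2507] [([0.5184, -0.2542, 0.0006], 0.94)]
wrist tin 1820 [ 0.5219 -0.2519] []
in tin [(504, 0.5696, -0.2317), (465, 0.522, -0.2519)]
```

Call:
jog_arm --motion "0 0 0.005 0.08 0 0 0; 0 0 0.005 0.15 0 0 0; 0 0 0.005 0.19 0 0 0; 0 0 0.005 0.225 0 0 0; 0 0 0.005 0.246 0 0 0"

```text
time: 31.28
tool_pos: [0.5647, -0.2819, 0.044]
tool_rot: [0.0, 0.747, 0.665, -0.0]
contact_force: [-2.0, -0.0, 20.2]
gripper_width: 0.234
grasp_force: 63.3
```

Call:
jog_arm --motion "0 0 0 0.003 0 0 0; 0 0 0 0.003 0 0 0; 50 0 0 0.003 0 0 0; 50 0 0 0.003 0 0 0; 50 0 0 0.003 0 0 0"

```text
time: 31.9
tool_pos: [0.5649, -0.282, 0.0433]
tool_rot: [0.001, 0.747, 0.665, 0.0]
contact_force: [-0.1, -0.4, -0.1]
gripper_width: 0.501
grasp_force: 0.0
```

Call:
jog_arm --motion "50 0 0 -0.1 0 0 0; 50 0 0 -0.22 0 0 0; 50 0.08 -0.02 -0.27 0 0 0; 50 0.19 -0.048 -0.27 0 0 0; 50 0.3 -0.075 -0.27 0 0 0"

```text
time: 32.52
tool_pos: [0.5446, -0.1273, 0.1788]
tool_rot: [0.001, 0.747, 0.665, 0.001]
contact_force: [-0.0, 0.7, -0.1]
gripper_width: 0.504
grasp_force: 0.0
```

Call:
jog_arm --motion "45 0.11 -0.028 0 0 0 0; 45 0.22 -0.056 0 0 0 0; 45 0.33 -0.084 0 0 0 0; 45 0.44 -0.112 0 0 0 0; 45 0.5 -0.126 0 0 0 0"

```text
time: 33.15
tool_pos: [0.5102, 0.1296, 0.1781]
tool_rot: [0.0, 0.746, 0.666, 0.0]
contact_force: [0.1, 0.8, -0.1]
gripper_width: 0.454
grasp_force: 0.0
```

```bash
python3 n.py
```

```text
33.15 [0.5102 0.1296 0.1781]
scene [(31, 0.4389, 0.0684), (38, 0.5096, 0.1237), (31, 0.5704, 0.1189), (16, 0.8105, 0.0421)]
side [(21, 0.5689, 0.1219), (29, 0.5079, 0.128), (29, 0.4396, 0.0702)]
wrist [(437, 0.508, 0.1274), (434, 0.5695, 0.1194), (188, 0.4372, 0.071)]
scene tin 204 [ 0.5223 -0.2525] []
side tin 93 [ 0.5228 -0.2507] [([0.5188, -0.2514, 0.0031], 0.77)]
scene in tin [(51, 0.5243, -0.2533), (46, 0.5714, -0.2328), (51, 0.5641, -0.2843)]
side in tin [(15, 0.5629, -0.2779), (15, 0.569, -0.2288), (21, 0.5201, -0.2471)]
```

Call:
jog_arm --motion "45 -0.0056 -0.004 0.11 0 0 0; 45 -0.0056 -0.004 0.21 0 0 0; 45 -0.0056 -0.004 0.251 0 0 0; 45 -0.0056 -0.004 0.251 0 0 0; 0 -0.0056 -0.004 0.251 0 0 0"

```text
time: 34.22
tool_pos: [0.5095, 0.1243, 0.0537]
tool_rot: [0.0, 0.747, 0.665, 0.001]
contact_force: [-0.6, -0.0, 0.5]
gripper_width: 0.251
grasp_force: 10.5
```

Call:
jog_arm --motion "0 0 0 0 0 0 0; 0 0 0 0 0 0 0; 0 0 0 0 0 0 0; 0 0 0 -0.06 0 0 0; 0 0 0 -0.15 0 0 0"

```text
time: 34.85
tool_pos: [0.5061, 0.1245, 0.1254]
tool_rot: [-0.002, 0.747, 0.665, -0.002]
contact_force: [0.7, 0.2, -3.1]
gripper_width: 0.233
grasp_force: 59.2
```

Call:
jog_arm --motion "0 0 0 -0.08 0 0 0; 0 -0.11 0.003 -0.08 0 0 0; 0 -0.22 0.006 -0.08 0 0 0; 0 -0.33 0.009 -0.08 0 0 0; 0 -0.44 0.012 -0.08 0 0 0"

```text
time: 35.48
tool_pos: [0.4881, -0.0958, 0.1665]
tool_rot: [-0.001, 0.747, 0.665, -0.0]
contact_force: [0.9, 0.1, -3.7]
gripper_width: 0.23
grasp_force: 59.4
```

Call:
jog_arm --motion "0 -0.11 0.003 0 0 0 0; 0 -0.22 0.006 0 0 0 0; 0 -0.3 0.009 0 0 0 0; 0 -0.3625 0.01 0 0 0 0; 0 -0.3625 0.01 0 0 0 0"

```text
time: 36.1
tool_pos: [0.4723, -0.2766, 0.1664]
tool_rot: [-0.001, 0.748, 0.664, -0.0]
contact_force: [-0.2, -0.2, -4.0]
gripper_width: 0.232
grasp_force: 59.3
```

```bash
python3 p.py
```

```text
36.1 [ 0.4723 -0.2766  0.1664] [-0.2 -0.2 -4. ] 0.232
wrist foot 1409 z [0.1304 0.1607] [ 0.4717 -0.2759]
scene foot 108 z [0.1321 0.1573] [ 0.4716 -0.2724]
side foot 56 z [0.1291 0.161 ] [ 0.474  -0.2728]
scene tin 205 [ 0.5225 -0.2525] [([0.5182, -0.2522, 0.0023], 0.76)]
side tin 94 [ 0.5224 -0.2505] [([0.5199, -0.251, 0.001], 0.79)]
wrist tin 1768 [ 0.5214 -0.2519] []
in tin [(525, 0.5697, -0.2317), (473, 0.5217, -0.2522), (446, 0.5635, -0.2828)]
```

Call:
jog_arm --motion "0 0.0042 0.0056 0.08 0 0 0; 0 0.0042 0.0056 0.15 0 0 0; 0 0.0042 0.0056 0.19 0 0 0; 0 0.0042 0.0056 0.225 0 0 0; 0 0.0042 0.0056 0.245 0 0 0"

```text
time: 37.22
tool_pos: [0.4763, -0.2736, 0.0444]
tool_rot: [0.0, 0.747, 0.665, 0.0]
contact_force: [-0.1, 0.0, -2.5]
gripper_width: 0.228
grasp_force: 59.2
```

Call:
jog_arm --motion "0 0 0 0.003 0 0 0; 0 0 0 0.003 0 0 0; 50 0 0 0.003 0 0 0; 50 0 0 0.003 0 0 0; 50 0 0 0.003 0 0 0"

```text
time: 37.85
tool_pos: [0.4767, -0.2739, 0.0442]
tool_rot: [0.001, 0.747, 0.665, 0.0]
contact_force: [-0.9, -0.2, 0.9]
gripper_width: 0.499
grasp_force: 0.0
```

Call:
jog_arm --motion "50 0 0 -0.1 0 0 0; 50 0 0 -0.22 0 0 0; 50 0.08 -0.018 -0.27 0 0 0; 50 0.19 -0.042 -0.27 0 0 0; 50 0.3 -0.066 -0.27 0 0 0"

```text
time: 38.48
tool_pos: [0.4608, -0.1196, 0.1794]
tool_rot: [0.001, 0.747, 0.665, 0.001]
contact_force: [1.2, 0.1, 0.3]
gripper_width: 0.498
grasp_force: 0.0
```

Call:
jog_arm --motion "45 0.11 -0.024 0 0 0 0; 45 0.22 -0.049 0 0 0 0; 45 0.33 -0.073 0 0 0 0; 45 0.374 -0.083 0 0 0 0; 45 0.374 -0.083 0 0 0 0"

```text
time: 39.1
tool_pos: [0.4408, 0.0711, 0.1786]
tool_rot: [0.0, 0.746, 0.666, 0.0]
contact_force: [0.1, -0.4, 0.5]
gripper_width: 0.449
grasp_force: 0.0
```

```bash
python3 n.py
```

```text
39.1 [0.4408 0.0711 0.1786]
scene [(34, 0.4396, 0.0673), (36, 0.5715, 0.118), (14, 0.8102, 0.0427)]
side [(20, 0.5668, 0.1215), (27, 0.4353, 0.0706)]
wrist [(541, 0.569, 0.1191), (434, 0.4383, 0.0698)]
scene tin 198 [ 0.5224 -0.2525] [([0.5194, -0.252, 0.0012], 0.77)]
side tin 74 [ 0.5229 -0.2506] [([0.5183, -0.2554, 0.0034], 0.67)]
scene in tin [(44, 0.4771, -0.2731), (47, 0.524, -0.254), (48, 0.5715, -0.2326), (50, 0.5649, -0.2847)]
side in tin [(12, 0.5632, -0.2784), (21, 0.5231, -0.2493), (20, 0.4759, -0.2681)]
```

Call:
jog_arm --motion "45 -0.003 -0.005 0.11 0 0 0; 45 -0.003 -0.005 0.21 0 0 0; 45 -0.003 -0.005 0.252 0 0 0; 45 -0.003 -0.005 0.252 0 0 0; 0 -0.003 -0.005 0.252 0 0 0"

```text
time: 40.17
tool_pos: [0.4393, 0.0685, 0.0536]
tool_rot: [0.001, 0.747, 0.665, 0.001]
contact_force: [-0.1, -0.0, 1.2]
gripper_width: 0.254
grasp_force: 9.3
```

Call:
jog_arm --motion "0 0 0 0 0 0 0; 0 0 0 0 0 0 0; 0 0 0 0 0 0 0; 0 0 0 -0.06 0 0 0; 0 0 0 -0.15 0 0 0"

```text
time: 40.8
tool_pos: [0.4364, 0.0687, 0.1258]
tool_rot: [-0.002, 0.747, 0.665, -0.002]
contact_force: [1.0, 0.2, -4.0]
gripper_width: 0.23
grasp_force: 60.8
```

Call:
jog_arm --motion "0 0 0 -0.08 0 0 0; 0 -0.11 0.03 -0.08 0 0 0; 0 -0.22 0.06 -0.08 0 0 0; 0 -0.33 0.09 -0.08 0 0 0; 0 -0.44 0.12 -0.08 0 0 0"

```text
time: 41.42
tool_pos: [0.4721, -0.1583, 0.1665]
tool_rot: [-0.001, 0.747, 0.665, -0.0]
contact_force: [2.0, 0.4, -2.4]
gripper_width: 0.233
grasp_force: 60.8
```

Call:
jog_arm --motion "0 -0.1 0.025 0 0 0 0; 0 -0.13 0.033 0 0 0 0; 0 -0.13 0.033 0 0 0 0; 0 -0.13 0.033 0 0 0 0; 0 -0.13 0.033 0 0 0 0"

```text
time: 42.05
tool_pos: [0.4814, -0.2218, 0.1671]
tool_rot: [-0.0, 0.746, 0.666, 0.0]
contact_force: [0.1, -0.3, -2.7]
gripper_width: 0.233
grasp_force: 60.8
```

```bash
python3 p.py
```

```text
42.05 [ 0.4814 -0.2218  0.1671] [ 0.1 -0.3 -2.7] 0.233
wrist foot 1379 z [0.1306 0.1614] [ 0.4808 -0.2225]
scene foot 102 z [0.1335 0.1587] [ 0.48   -0.2207]
side foot 48 z [0.1308 0.1619] [ 0.4836 -0.2182]
scene tin 199 [ 0.5224 -0.2523] [([0.5196, -0.2473, 0.0017], 0.71)]
side tin 87 [ 0.5224 -0.2503] [([0.5202, -0.2505, 0.0036], 0.78)]
wrist tin 1275 [ 0.5213 -0.2519] []
in tin [(446, 0.5697, -0.2309), (410, 0.5219, -0.2522), (370, 0.5638, -0.2827)]
```

Call:
jog_arm --motion "0 0 -0.0015 0.08 0 0 0; 0 0 -0.0015 0.15 0 0 0; 0 0 -0.0015 0.19 0 0 0; 0 0 -0.0015 0.225 0 0 0; 0 0 -0.0015 0.246 0 0 0"

```text
time: 43.18
tool_pos: [0.4806, -0.2231, 0.0435]
tool_rot: [-0.0, 0.747, 0.665, -0.0]
contact_force: [-0.3, 0.4, -3.1]
gripper_width: 0.237
grasp_force: 60.7
```

Call:
jog_arm --motion "0 0 0 0.003 0 0 0; 0 0 0 0.003 0 0 0; 50 0 0 0.003 0 0 0; 50 0 0 0.003 0 0 0; 50 0 0 0.003 0 0 0"

```text
time: 43.8
tool_pos: [0.4812, -0.2235, 0.0435]
tool_rot: [0.001, 0.747, 0.665, 0.0]
contact_force: [-0.2, 0.1, -0.6]
gripper_width: 0.5
grasp_force: 0.0
```

Call:
jog_arm --motion "50 0 0 -0.1 0 0 0; 50 0 0 -0.22 0 0 0; 50 0.08 0.012 -0.27 0 0 0; 50 0.19 0.028 -0.27 0 0 0; 50 0.3 0.044 -0.27 0 0 0"

```text
time: 44.42
tool_pos: [0.5206, -0.0756, 0.179]
tool_rot: [0.001, 0.747, 0.665, 0.001]
contact_force: [0.2, -0.3, 0.2]
gripper_width: 0.503
grasp_force: 0.0
```

Call:
jog_arm --motion "45 0.11 0.016 0 0 0 0; 45 0.22 0.032 0 0 0 0; 45 0.33 0.048 0 0 0 0; 45 0.3985 0.058 0 0 0 0; 45 0.3985 0.058 0 0 0 0"

```text
time: 45.05
tool_pos: [0.5719, 0.1199, 0.1779]
tool_rot: [0.0, 0.746, 0.666, 0.0]
contact_force: [0.2, -0.7, 0.5]
gripper_width: 0.448
grasp_force: 0.0
```

```bash
python3 n.py
```

```text
45.05 [0.5719 0.1199 0.1779]
scene [(35, 0.5711, 0.1175), (13, 0.8089, 0.0424)]
side [(22, 0.5685, 0.1212)]
wrist [(449, 0.5696, 0.1196), (62, 0.8071, 0.0452)]
scene tin 206 [ 0.5224 -0.2523] [([0.5197, -0.2521, 0.0011], 0.9)]
side tin 88 [ 0.523  -0.2507] [([0.518, -0.2533, 0.0023], 0.63)]
scene in tin [(40, 0.482, -0.2221), (45, 0.4778, -0.2733), (48, 0.5232, -0.2533), (46, 0.5708, -0.2335), (52, 0.5646, -0.2852)]
side in tin [(12, 0.5592, -0.279), (14, 0.5666, -0.2264), (19, 0.5219, -0.249), (20, 0.4747, -0.2667), (21, 0.4794, -0.2186)]
```

Call:
jog_arm --motion "45 -0.001 -0.005 0.11 0 0 0; 45 -0.001 -0.005 0.21 0 0 0; 45 -0.001 -0.005 0.251 0 0 0; 45 -0.001 -0.005 0.251 0 0 0; 0 -0.001 -0.005 0.251 0 0 0"

```text
time: 46.12
tool_pos: [0.5709, 0.1178, 0.0548]
tool_rot: [0.001, 0.747, 0.665, 0.001]
contact_force: [-1.5, 0.2, 0.4]
gripper_width: 0.252
grasp_force: 9.8
```

Call:
jog_arm --motion "0 0 0 0 0 0 0; 0 0 0 0 0 0 0; 0 0 0 0 0 0 0; 0 0 0 -0.06 0 0 0; 0 0 0 -0.15 0 0 0"

```text
time: 46.75
tool_pos: [0.5669, 0.1175, 0.1254]
tool_rot: [-0.002, 0.747, 0.665, -0.002]
contact_force: [0.7, -0.5, -2.3]
gripper_width: 0.228
grasp_force: 59.1
```

Call:
jog_arm --motion "0 0 0 -0.08 0 0 0; 0 -0.11 -0.002 -0.08 0 0 0; 0 -0.22 -0.003 -0.08 0 0 0; 0 -0.33 -0.005 -0.08 0 0 0; 0 -0.44 -0.006 -0.08 0 0 0"

```text
time: 47.38
tool_pos: [0.5398, -0.1019, 0.1667]
tool_rot: [-0.0, 0.747, 0.665, -0.0]
contact_force: [1.5, -0.1, -3.0]
gripper_width: 0.23
grasp_force: 59.3
```

Call:
jog_arm --motion "0 -0.1 -0.001 0 0 0 0; 0 -0.206 -0.0035 0 0 0 0; 0 -0.206 -0.0035 0 0 0 0; 0 -0.206 -0.0035 0 0 0 0; 0 -0.206 -0.0035 0 0 0 0"

```text
time: 48.0
tool_pos: [0.5272, -0.2014, 0.1669]
tool_rot: [-0.0, 0.746, 0.666, 0.0]
contact_force: [0.2, -0.4, -2.8]
gripper_width: 0.229
grasp_force: 59.2
```

```bash
python3 p.py
```

```text
48.0 [ 0.5272 -0.2014  0.1669] [ 0.2 -0.4 -2.8] 0.229
wrist foot 1399 z [0.1294 0.1606] [ 0.5264 -0.2018]
scene foot 84 z [0.1275 0.1563] [ 0.5265 -0.2008]
side foot 44 z [0.1295 0.1602] [ 0.5295 -0.1992]
scene tin 183 [ 0.5224 -0.2523] [([0.5182, -0.2527, -0.0013], 0.88)]
side tin 78 [ 0.5226 -0.2505] [([0.434, 0.5219, 0.0035], 0.31)]
wrist tin 1345 [ 0.5216 -0.2515] [([0.5107, -0.4213, 0.0136], 0.36)]
in tin [(414, 0.5694, -0.2309), (395, 0.48, -0.2218), (78, 0.4708, -0.2688), (105, 0.568, -0.2813)]
```

Call:
jog_arm --motion "0 0.001 0.001 0.08 0 0 0; 0 0.001 0.001 0.15 0 0 0; 0 0.001 0.001 0.19 0 0 0; 0 0.001 0.001 0.225 0 0 0; 0 0.001 0.001 0.246 0 0 0"

```text
time: 49.12
tool_pos: [0.528, -0.2023, 0.0439]
tool_rot: [0.0, 0.747, 0.665, 0.0]
contact_force: [0.6, 0.1, 7.2]
gripper_width: 0.231
grasp_force: 60.8
```

Call:
jog_arm --motion "0 0 0 0.003 0 0 0; 0 0 0 0.003 0 0 0; 50 0 0 0.003 0 0 0; 50 0 0 0.003 0 0 0; 50 0 0 0.003 0 0 0"

```text
time: 49.75
tool_pos: [0.5281, -0.2023, 0.0432]
tool_rot: [0.0, 0.747, 0.665, 0.0]
contact_force: [0.1, -1.1, 0.9]
gripper_width: 0.502
grasp_force: 0.0
```

Call:
jog_arm --motion "0 0 0 -0.08 0 0 0; 0 0 0 -0.2 0 0 0; 0 0 0 -0.3 0 0 0; 0 -0.1 0 -0.38 0 0 0; 0 -0.17 0 -0.38 0 0 0"

```text
time: 50.38
tool_pos: [0.5198, -0.2891, 0.2385]
tool_rot: [0.005, 0.747, 0.665, 0.001]
contact_force: [1.0, -0.9, -0.2]
gripper_width: -0.002
grasp_force: 0.0
```

```bash
python3 - <<'E'
from k import *
knobs()
tin((.522,-.252))
f=grab_frame("wrist");save(f,"w8.png");W=cloud(f);hsv=cv2.cvtColor(f["color"],cv2.COLOR_RGB2HSV).astype(int)
k=(abs(hsv[...,0]-21)<9)&(hsv[...,1]>120)&(abs(W[...,2]-.065)<.005)&(np.hypot(W[...,0]-.522,W[...,1]+.252)<.11)
n,l,st,ce=cv2.connectedComponentsWithStats(k.astype(np.uint8))
for i in range(1,n):
    if st[i,4]>40:
        c=np.array(cv2.minEnclosingCircle(W[l==i][:,:2].astype(np.float32))[0]);d=c-(.522,-.252)
        print(st[i,4],np.round(c,4),np.hypot(*d).round(4),np.degrees(np.arctan2(d[1],d[0])).round(1),np.percentile(W[l==i][:,2],[5,95]).round(4))
for c in("scene","side"):
    grab_frame(c);print([(np.round(d["at"],4).tolist(),round(d["p"],2)) for d in place_of(c,"drawer_front")][:2])
print(to((.525,-.05,.2),np.radians(-6.3)))
E
```

```text
scene [(16, 0.8095, 0.0414)]
side []
wrist []
scene tin 209 [ 0.5226 -0.2524] [([0.5183, -0.2501, 0.0009], 0.88)]
side tin 89 [ 0.5227 -0.2505] [([0.5191, -0.2489, 0.0016], 0.93)]
wrist tin 1396 [ 0.5216 -0.2517] []
381 [ 0.5274 -0.2018] 0.0505 83.8 [0.0626 0.0659]
353 [ 0.4801 -0.2229] 0.051 145.2 [0.0623 0.0661]
355 [ 0.5694 -0.2319] 0.0515 22.9 [0.0625 0.066 ]
313 [ 0.5221 -0.2537] 0.0017 -88.1 [0.0619 0.0657]
307 [ 0.4757 -0.271 ] 0.05 -157.7 [0.0621 0.0658]
304 [ 0.5636 -0.2832] 0.052 -36.8 [0.0619 0.0658]
[([0.5262, 0.0237, 0.0506], 0.72), ([0.48, -0.221, 0.0046], 0.17)]
[([0.5258, 0.0236, 0.0483], 0.84)]
(array([ 0.4711, -0.0404,  0.0655]), array([-0.    , -0.    , -0.0033]))
```

View pics/w8.png

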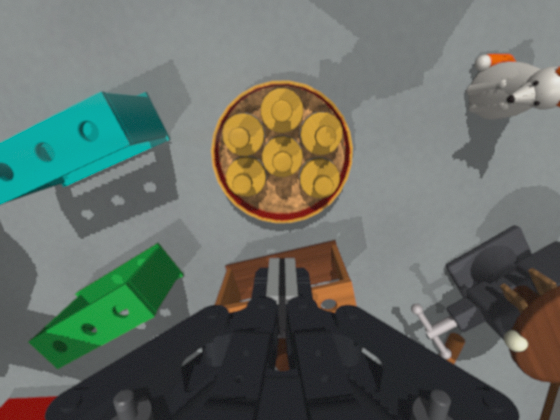

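Call:
jog_arm --motion "0 0.115 -0.014 0.01 0 0 0; 0 0.23 -0.028 0.02 0 0 0; 0 0.345 -0.042 0.04 0 0 0; 0 0.46 -0.056 0.06 0 0 0; 0 0.469 -0.056 0.14 0 0 0"

```text
time: 51.7
tool_pos: [0.5191, -0.0476, 0.1654]
tool_rot: [0.003, 0.745, 0.667, 0.002]
contact_force: [0.2, -1.0, -0.0]
gripper_width: -0.003
grasp_force: 0.0
```

Call:
jog_arm --motion "0 0 0 0.1 0 0 0; 0 0 0 0.2 0 0 0; 0 0 0 0.24 0 0 0; 0 0.04 0 0.24 0 0 0; 0 0.08 0 0.24 0 0 0"

```text
time: 52.32
tool_pos: [0.5216, -0.0103, 0.0423]
tool_rot: [-0.0, 0.747, 0.665, -0.0]
contact_force: [-0.2, 0.8, 1.0]
gripper_width: 0.003
grasp_force: 0.0
```

Call:
jog_arm --motion "0 0.04 0 0 0 0 0; 0 0.08 0 0 0 0 0; 0 0.12 0 0 0 0 0; 0 0.16 0 0 0 0 0; 0 0.2 0 0 0 0 0"

```text
time: 52.95
tool_pos: [0.5328, 0.0871, 0.0428]
tool_rot: [0.001, 0.747, 0.665, -0.002]
contact_force: [-3.1, -9.8, 2.2]
gripper_width: 0.001
grasp_force: 0.0
```

Call:
jog_arm --motion "0 0.02 0 0 0 0 0; 0 0.04 0 0 0 0 0; 0 0.05 0 0 0 0 0; 0 0.06 0 0 0 0 0; 0 0.07 0 0 0 0 0"

```text
time: 53.58
tool_pos: [0.5371, 0.1208, 0.0427]
tool_rot: [0.002, 0.747, 0.665, -0.002]
contact_force: [-1.6, -10.1, 2.7]
gripper_width: -0.004
grasp_force: 0.0
```

```bash
cat > d.py <<'E'
from k import *
print(state()["time"],state()["tool_pos"],state()["contact_force"])
for c in("scene","side"):
    f=grab_frame(c);W=cloud(f);print([(np.round(d["at"],4).tolist(),round(d["p"],2)) for d in place_of(c,"drawer_front")][:2])
    # drawer front's top edge (z .084) : forward-most points along the cabinet axis
    a=np.array([.11,.994]);q=W[(abs(W[...,2]-.084)<.006)&(abs(W[...,0]-.54)<.12)&(W[...,1]>0)&(W[...,1]<.3)];q=q[abs((q[:,:2]-[.55,.245])@[.994,-.11])<.12]
    s=(q[:,:2]-[.55,.245])@a;print(c,len(s),np.percentile(s,[1,3,50]).round(4))
E
python3 d.py
```

```text
53.575 [0.53711757 0.12078494 0.04272652] [ -1.57672135 -10.09194694   2.66095022]
[([0.5361, 0.1374, 0.0497], 0.79)]
scene 1651 [-0.1143 -0.1117 -0.0178]
[([0.5391, 0.1347, 0.0483], 0.55)]
side 2076 [-0.1094 -0.1063 -0.0268]
```

Call:
jog_arm --motion "0 0.006 0 0 0 0 0; 0 0.012 0 0 0 0 0; 0 0.018 0 0 0 0 0; 0 0.022 0 0 0 0 0; 0 0.025 0 0 0 0 0"

```text
time: 54.4
tool_pos: [0.5385, 0.1335, 0.0427]
tool_rot: [0.001, 0.747, 0.665, -0.002]
contact_force: [-1.6, -6.7, 0.7]
gripper_width: -0.002
grasp_force: 0.0
```

Call:
jog_arm --motion "0 0.002 0 0 0 0 0; 0 0.004 0 0 0 0 0; 0 0.004 0 0 0 0 0; 0 0.004 0 0 0 0 0; 0 0.004 0 0 0 0 0"

```text
time: 55.02
tool_pos: [0.5388, 0.1363, 0.0427]
tool_rot: [0.001, 0.747, 0.665, -0.001]
contact_force: [-1.0, -5.6, 0.1]
gripper_width: -0.001
grasp_force: 0.0
```

Call:
jog_arm --motion "0 0.002 0 0 0 0 0; 0 0.004 0 0 0 0 0; 0 0.004 0 0 0 0 0; 0 0.004 0 0 0 0 0; 0 0.004 0 0 0 0 0"

```text
time: 55.65
tool_pos: [0.5389, 0.1373, 0.0427]
tool_rot: [0.001, 0.747, 0.665, -0.002]
contact_force: [-1.5, -9.2, 1.7]
gripper_width: 0.001
grasp_force: 0.0
```

Call:
jog_arm --motion "0 0.003 0 0 0 0 0; 0 0.006 0 0 0 0 0; 0 0.006 0 0 0 0 0; 0 0.006 0 0 0 0 0; 0 0.006 0 0 0 0 0"

```text
time: 56.28
tool_pos: [0.5389, 0.1373, 0.0428]
tool_rot: [0.003, 0.746, 0.665, -0.005]
contact_force: [-4.6, -19.9, 5.3]
gripper_width: -0.003
grasp_force: 0.0
```

At the stop. Back off and check the drawer stays in.

Call:
jog_arm --motion "0 -0.01 0 0 0 0 0; 0 -0.03 0 0 0 0 0; 0 -0.08 0 0 0 0 0; 0 -0.15 0 -0.05 0 0 0; 0 -0.2 0 -0.15 0 0 0"

```text
time: 56.9
tool_pos: [0.5258, 0.0426, 0.116]
tool_rot: [-0.002, 0.747, 0.665, -0.002]
contact_force: [1.2, 0.8, 1.4]
gripper_width: -0.0
grasp_force: 0.0
```

Call:
jog_arm --motion "0 0 0 -0.1 0 0 0; 0 0 0 -0.22 0 0 0; 0 0 0 -0.3 0 0 0; 0 0 0 -0.3 0 0 0; 0 0 0 -0.3 0 0 0"

```text
time: 57.52
tool_pos: [0.5276, 0.0435, 0.2669]
tool_rot: [-0.0, 0.747, 0.665, -0.0]
contact_force: [-0.2, 0.1, -0.5]
gripper_width: 0.002
grasp_force: 0.0
```

```bash
python3 d.py; python3 - <<'E'
from k import *
tin((.522,-.252),("scene","side"))
f=grab_frame("scene");save(f,"end.png",s=1.4)
for t in "fox engine dome dowel".split(): print(t,[(np.round(d["at"],3).tolist(),round(d["p"],2)) for d in place_of("scene",t)][:2])
E
```

```text
57.525 [0.52763063 0.0435357  0.26691129] [-0.17059616  0.06840222 -0.4782379 ]
[([0.5405, 0.1457, 0.0511], 0.76), ([0.8041, 0.0599, 0.0022], 0.5)]
scene 2247 [-0.1006 -0.0995 -0.0353]
[([0.5404, 0.1455, 0.0495], 0.69)]
side 1990 [-0.0965 -0.0943 -0.0189]
scene tin 184 [ 0.5224 -0.2521] [([0.5188, -0.2518, 0.0025], 0.65)]
side tin 83 [ 0.5229 -0.2503] [([0.5213, -0.2527, 0.0022], 0.73)]
fox [([0.779, -0.204, 0.004], 0.86), ([0.505, -0.42, 0.102], 0.65)]
engine [([0.805, 0.057, 0.001], 0.59)]
dome [([0.437, 0.519, -0.001], 0.58), ([0.558, 0.292, 0.085], 0.36)]
dowel [([0.51, -0.423, 0.016], 0.75)]
```

View pics/end.png

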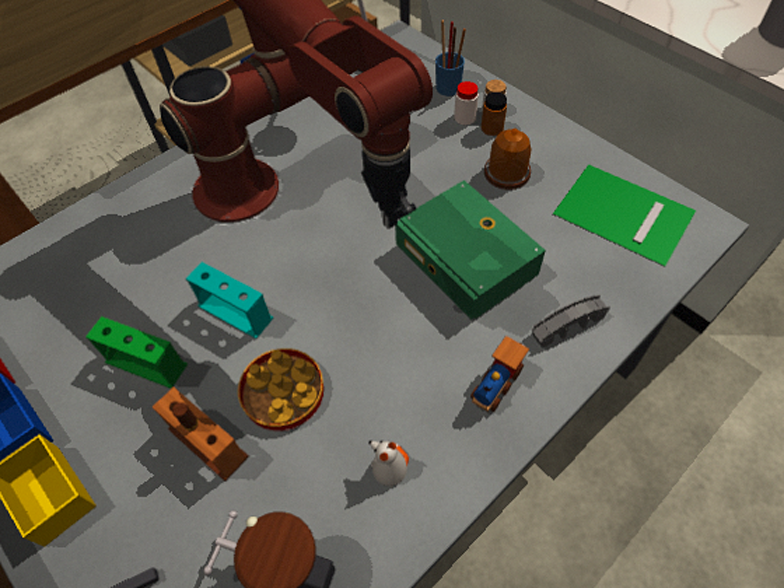

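The picture shows the drawer shut and holding (cabinet at 470,245), the six weights in the tin (281,388), the dowel hanging in the wooden rack (183,415), and the fox, engine and dome where they were.

```bash
python3 -c "
from plant import job_done
print(job_done())"
```

```text
the job is handed in; nothing more can be done
None
```

The job is done and handed in at about 58 s: the drawer was sprung open and the dowel hung back in the rack's middle hole. All six weights stand in the tin in the hexagonal pattern, the drawer is shut at its latched position, and the fox, engine and dome were not moved.

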